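# Hang a slide staining rack to drain from a clip-on S-hook

## Task

Take the steel S-hook out of the bench tidy and hook it onto the crossbar of the support frame above the drip tray, its open lower curl facing the robot: press it down until the spring clip has snapped past the bar and you feel the bar come up firmly against the saddle, then let go. Then hang the slide staining rack by its wire bail in the lower curl, so that it hangs free and level over the middle of the tray, keeping the rack upright all the way. The crossbar is only clamped and the rack carries glass slides, so do not force or bang anything, and leave the bottle, the jar and the slide tray where they are.

Things in the scene. Friction and masses are not known exactly. Their poses are not given: they have to be found in the camera images.
- frame: support frame on the bench: two 12 mm steel uprights 440 mm apart, 360 mm tall, on grey feet 90 x 70 x 12 mm, with a round steel crossbar between them, 12 mm in diameter, held by two bossheads (aluminium blocks, 205 to 237 mm either side of the middle; bare bar between). Origin on the bench midway between the uprights; y along the bar, x across it away from the robot, z up
- bar_lowest (a point): point of the frame 268 mm above its origin: the axis of the crossbar is level, parallel to the frame's y, and lies between 0 and 30 mm straight above this point. The bossheads are clamped at another height each time and that height is not in the readings: find it by touch or sight. The clamps easily carry hook and rack
- tray: shallow stainless drip tray on the bench under the crossbar, 120 x 130 x 18 mm (x, y, z), fixed; origin under its centre, x and y parallel to those of the frame
- tidy: grey plastic bench tidy, 90 x 84 x 58 mm (x, y, z), fixed, origin under its centre; the hook stands with a little play in its middle slot (16 mm wide in y, 36 mm long in x, floor 12 mm above the bench); short vials and caps in the side slots, the highest 70 mm above the bench
- hook: S-hook bent from flat stainless bar 12 mm wide (along y), 4 mm thick, 157 mm tall, 0.1 kg. Origin: centre of the upper curl, where the bar's axis lies when home. z up; lower curl opens to -x. Upper curl: stem on the -x side, inner face at x = -6.5 mm from z = 0 to -60 mm; crown on top; spring clip on the +x side. It starts standing in the tidy, leaning up to 5 degrees, its axes roughly the tidy's
- hook_grip (a point): centre of the black ribbed plastic thumb grip that stands on the hook's crown, 24 x 12 x 26 mm (x, y, z), 12 to 38 mm above the hook's origin; axes are the hook's
- hook_entry (a point): middle of the way in, 44.5 mm below the hook's origin. The bar goes in from the +x side, below the clip and above the slant of the stem (from x = -8.5, z = -60 to x = +13, z = -92 mm): with its axis 29 to 60 mm below the origin it passes freely to the stem, then the hook is lowered so that the bar slides up along the stem
- hook_nose (a point): innermost point of the spring clip's rounded nose (x = +4, z = -6 mm from the hook's origin); from it a lead-in slants to x = 12, z = -21 mm. The nose gives way 1.5 mm to let the bar by: pushing the hook down takes about 2 to 8 N while the bar's axis is 19 to 6 mm below the origin, then less, and then the saddle meets the bar hard. Keep the push on the bar below 20 N
- hook_saddle: black rubber saddle under the crown of the hook, fixed to it, 12 x 12 x 2 mm, underside 6 mm above the hook's origin; same origin and axes as the hook. The bar bears on it only when fully home
- hook_cup (a point): bottom of the hook's lower curl, where the axis of the rack's bail comes to rest, 112.5 mm below the hook's origin. The curl is 22 mm wide inside; its tip, on the -x side, is at x = -17 mm and 20 mm above this point, flaring outward; the stem rises on the +x side at x = +11 mm. The bail goes in from -x over the tip, then down
- rack: stainless wire slide staining rack with eight upright glass slides, loose, 0.17 to 0.35 kg; 84 x 56 mm (x, y). Its frame is a lower and an upper ring of 5 mm wire, axes 2.5 and 32 mm up, 56 mm over their sides. A rigid bail of the same wire rises from the middle of the two y sides: vertical legs at x = 0, y = +-25.5 mm and a straight top bar along y, 108 mm overall. Origin under its centre, z up
- rack_bail (a point): middle of the bail's top bar, on the wire's axis, 105.5 mm above the rack's underside; the axes are the rack's
- bottle: bystander: brown glass reagent bottle with black cap, 56 mm in diameter, 130 mm tall, loose, behind the frame; origin under its centre
- jar: bystander: square glass staining jar with lid, 62 x 58 x 96 mm, loose, behind the frame; origin under its centre
- slide_tray: bystander: flat white ribbed slide tray, 100 x 150 x 12 mm, loose, on the bench nearest the robot; origin under its centre
Not all that is in view belongs to the job. What is shaped like the rack but blue or yellow is not meant.

How it is judged:
By the outcome, as a careful person would: the job done as asked, in the order asked, and still so for the second after the job is handed in, with the robot touching nothing.
It also fails if it takes over 72 s, if anything falls off the work surface, if the arm or the gripper's body presses on something with over 40 N, if the wrist force passes 120 N, or if a joint passes its speed limit or range.

## Robot

A 7-joint arm with a two-finger parallel gripper is mounted at the origin on the work surface. World frame = base frame: x ahead of the robot, y to its left, z up, the work surface at z = 0. Lengths are in m, angles in rad, forces in N, time in s.
With the tool pointing down it reaches from about 0.4 to 0.875 m from the base axis. Payload 19.3 kg.
Tool frame: the origin (TCP) lies at the very end of the fingers, on their centre line; the grasp point (between the pads) lies bot.pinch_z behind it (bot.pinch_z is the distance from the TCP to the grasp point, in m); z points along the fingers, y is the line along which they close (so a half turn about z gives the same grasp; the last joint's range is limited). The gripper opens to 85 mm and grips with 20 to 120 N. Pads are 22 mm wide; open, the fingers measure 114 mm over their backs; the gripper's body (76 mm by 85 mm) begins 54 mm behind the grasp point. The pads swing forward as they close: fully open they stand 13 mm farther back than shut.
Start: joints at [-1.197, 0.521, -0.036, 1.599, 0.021, 1.021, -0.113], TCP at [0.268, 0.564, 0.231] pointing down, gripper open.
Joint ranges: [-2.91, 2.91], [-0.3, 2.13], [-1.5, 1.42], [0.17, 2.43], [-1.26, 4.41], [0.16, 1.93], [-2.52, 2.52]. Speed limits (rad/s): [1.89, 1.89, 2.39, 2.39, 3.01, 3.01, 3.01].

## Interface

Orientations are given as [roll, pitch, yaw] about the fixed x, y, z axes, in that order (R = Rz(yaw) Ry(pitch) Rx(roll)).
In Python, from workcell import bot, grab_frame, ticket gives the robot as it stands.
- The arm moves only by the tool arm_command, never from a script. Its argument "commands" is a list of rows, each a list of 3 entries, a list of its own where there are three numbers: the shift along the world's x, y, z in mm, then the turn about the world's z in rad, then the gripper command: -1 is fully open, 1 is shut, values between are in proportion. In form: [[[tx, ty, tz], roll, fingers], ...]. A call has 1 to 20 rows; each row shifts and turns the commanded pose from where the row before left it; what a row does not reach is not made up. A row lasts 1/10 s, in which the tool goes at most 50 mm and 8.59 degrees, less where a joint would pass 70% of its speed; a pose out of reach is approached as far as the arm can. A call with a gripper value outside its range is refused whole. The fingers move at their own pace and stop on an object; "newtons" is the grip in N (left out, the last holds). Time passes only in rows, so rows that do not move let the fingers close. It gives the time, the measured TCP pose, the force, the opening and the grip force at its end, in the units of the state.
- bot.observe(): the state, without advancing time (a new reading comes with each control period).
- grab_frame(name): name is "side" or "top" or "wrist"; returns a dict with "image" (420x560x3 uint8, red, green, blue), "vertical_fov" (degrees; the focal length in pixels is half the picture's height over the tangent of half this angle, whatever the lens; pixels are square), "cx", "cy" (the principal point, pixels), "k1" (the pictures are not rectified: a ray, as slopes to the right and down, at radius r is drawn at 1 + k1 r^2 times it, then the intrinsics apply), "R" (3x3) and "t" (3): a world point X has camera coordinates R X + t. Camera axes: x right, y down, z forward; pixel columns grow to the right and rows downward; lengths in m; the calibration is good to about 2 mm. A picture is of the moment at which its call begins. There is no depth.
- ticket.job_done(): hands the job in; it is judged then, once.
The state is a dict: "clock": time; "qpos": joint angles; "qd": joint speeds; "joint_efforts": joint torques, N m; "position": TCP position; "tool_rot": TCP orientation; "force": force on the tool from outside, world axes, zero at the start; "moment": the same for the moment, N m; "grip_width": finger opening in m; "finger_force": force on a finger pad.
Only numpy, scipy, OpenCV 4.12 (cv2) and the standard library are available. Lean on these libraries where they do the work, as an engineer would, in place of code of your own. Each camera call takes 0.05 s, during which the arm holds its last target. There are 200 camera calls.

## Working session

There is one attempt and no reset: what is moved stays moved. The work goes in short steps, Python scripts to look and compute and a tool call to move; the robot and the scene stay as the last step left them, time stands still between calls to the robot, and variables do not carry over. Pictures are saved under pics/ and viewed, at most 10 in all, crops included, and the job is handed in when it is done.

Besides the shell and the picture viewer there is one more tool, called after "Emit:" as name([rows], argument=value, ...), one row to a line, values as JSON. arm_command: Moves the arm, as the interface text tells. Its arguments: {"type":"object","properties":{"commands":{"type":"array"},"newtons":{"type":"number"}},"required":["commands"]}

```bash
mkdir -p pics; ls
cat > h.py <<'E'
import numpy as np, cv2
from workcell import bot, grab_frame, ticket
def K(f):
    h=f["image"].shape[0]; fl=h/2/np.tan(np.radians(f["vertical_fov"])/2)
    return fl
def ray(f,u,v):
    fl=K(f); d=np.array([(u-f["cx"])/fl,(v-f["cy"])/fl]); s=d.copy()
    for _ in range(20): s=d/(1+f["k1"]*(s@s))
    R=np.array(f["R"]); t=np.array(f["t"])
    w=R.T@np.array([s[0],s[1],1]); return -R.T@t, w/np.linalg.norm(w)
def onz(f,u,v,z):
    c,w=ray(f,u,v); return c+w*(z-c[2])/w[2]
def proj(f,X):
    p=np.array(f["R"])@np.array(X)+np.array(f["t"]); s=p[:2]/p[2]; s=s*(1+f["k1"]*(s@s))
    return s*K(f)+[f["cx"],f["cy"]]
def tri(*obs):
    A=np.zeros((3,3));b=np.zeros(3)
    for f,u,v in obs:
        c,w=ray(f,u,v);P=np.eye(3)-np.outer(w,w);A+=P;b+=P@c
    X=np.linalg.solve(A,b); return X,[np.linalg.norm(np.cross(X-ray(*o)[0],ray(*o)[1])) for o in obs]
def save(f,n): cv2.imwrite(n,f["image"][:,:,::-1])
import pickle
def keep(f,n): pickle.dump(f,open(n,'wb'))
def load(n): return pickle.load(open(n,'rb'))
E
python3 - <<'E'
from h import *
for n in ["side","top","wrist"]:
    f=grab_frame(n);save(f,f"pics/{n}0.png");keep(f,f"{n}0.pkl")
    R=np.array(f["R"]);print(n,f["vertical_fov"],f["k1"],(-R.T@np.array(f["t"])).round(3),R[2].round(3))
s=bot.observe();print(s,bot.pinch_z)
E
```

```text
pics
side 55.06901432551976 0.0040737582888184815 [0.491 0.83  0.695] [ 0.098 -0.851 -0.515]
top 56.33611962942599 -0.04995686033211343 [ 0.389 -0.056  1.19 ] [ 0.213  0.023 -0.977]
wrist 62.981610061661684 -0.07451717945321117 [0.202 0.596 0.372] [ 0.263 -0.125 -0.957]
{'clock': 0.15, 'qpos': array([-1.1971597 ,  0.52188888, -0.03633987,  1.59986799,  0.02119756,
        1.02113762, -0.11279044]), 'qd': array([ 1.42158511e-04, -1.41345498e-03, -1.51563230e-03, -9.99606639e-04,
       -8.16034175e-05, -4.66832193e-04, -7.58718920e-04]), 'joint_efforts': array([ 1.25809573e-03, -9.27390933e+01,  1.98025413e+00, -3.70057333e+01,
        1.78616942e-02,  6.25361790e-03, -5.74937235e-05]), 'position': array([0.26828644, 0.56419432, 0.23085372]), 'tool_rot': array([-3.14067727e+00,  5.49758886e-05,  2.69776265e+00]), 'force': array([-0.35125345,  0.58372331,  0.64677051]), 'moment': array([ 0.03115401, -0.03291834,  0.01478176]), 'finger_force': 0.0, 'grip_width': 0.08538575293023097} 0.0187
```

View pics/side0.png

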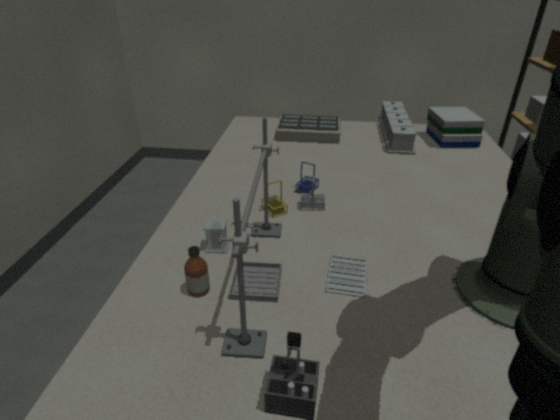

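View pics/top0.png

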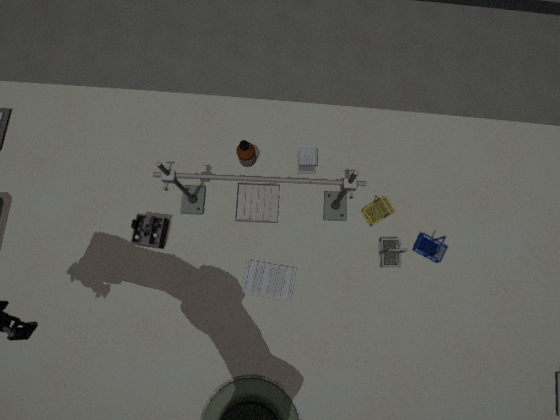

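The side view shows the tidy at (293,385) with the hook's black grip at (294,340). The steel rack is at (312,200), next to the yellow and blue decoys. In the top view the tidy is at (151,231), the rack at (391,252), the tray at (257,202), and the bar runs from (175,177) to (345,182). First I'll get rough positions.

Run:
```python
from h import *
T=load('top0.pkl');S=load('side0.pkl')
print([a for a in dir(bot) if a[0]!='_'])
for n,p,z in [("tidy",(151,231),.05),("rackbase",(391,252),.03),("tray",(257,202),.018),("footL",(193,200),.012),("footR",(336,205),.012),("bottlecap",(244,146),.13),("jar",(308,158),.09),("blue",(430,248),.03),("yellow",(377,210),.03),("slide",(271,280),.01)]:
    print(n,onz(T,*p,z).round(3))
print("grip",tri((S,294,336),(T,150,222)))
for n,p,z in [("footL",(244,343),.012),("footR",(265,230),.012),("tray",(257,282),.018),("rack",(312,202),.03)]: print(n,onz(S,*p,z).round(3))
def plane(f,a,b):
    c,w=ray(f,*a);_,v=ray(f,*b);n=np.cross(w,v);n/=np.linalg.norm(n);return c,n
ct,nt=plane(T,(185,177.5),(335,181.5));cs,ns=plane(S,(243,222),(263,163))
d=np.cross(nt,ns);d/=np.linalg.norm(d);P=np.linalg.solve([nt,ns,[0,1,0]],[nt@ct,ns@cs,0.05]);print("bar",P,d)
```

```text
['IKError', 'observe', 'pinch_z']
tidy [0.523 0.344 0.05 ]
rackbase [ 0.527 -0.367  0.03 ]
tray [0.645 0.044 0.018]
footL [0.636 0.242 0.012]
footR [ 0.659 -0.199  0.012]
bottlecap [0.781 0.088 0.13 ]
jar [ 0.775 -0.098  0.09 ]
blue [ 0.549 -0.484  0.03 ]
yellow [ 0.65  -0.321  0.03 ]
slide [ 0.415 -0.021  0.01 ]
grip (array([0.53146461, 0.32353129, 0.12881408]), [np.float64(0.007227367828730045), np.float64(0.007227367828729798)])
footL [0.635 0.252 0.012]
footR [ 0.656 -0.182  0.012]
tray [0.639 0.063 0.018]
rack [ 0.522 -0.341  0.03 ]
bar [0.66010893 0.05       0.21762033] [ 0.24157208 -0.66513384 -0.70656911]
```

Emit:
arm_command([
  [[0,0,20],0,-1],
  [[0,0,20],0,-1],
])

```text
clock: 0.35
position: [0.2682, 0.5641, 0.2712]
tool_rot: [-3.14, 0.0, 2.698]
force: [0.0, 0.5, -0.4]
grip_width: 0.0853
finger_force: 0.0
```

Emit:
arm_command([
  [[29,-28,5],0.055,-1],
  [[29,-28,5],0.055,-1],
  [[29,-28,5],0.055,-1],
  [[29,-28,5],0.055,-1],
  [[29,-28,5],0.055,-1],
  [[29,-28,5],0.055,-1],
  [[20,-28,5],0.055,-1],
  [[0,-28,5],0.055,-1],
  [[0,0,0],0,-1],
])

```text
clock: 1.25
position: [0.4638, 0.3367, 0.3119]
tool_rot: [-3.141, 0.001, 3.135]
force: [0.4, 0.6, 1.0]
grip_width: 0.0855
finger_force: 0.0
```

Run:
```python
from h import *
f=grab_frame("wrist");save(f,"pics/w1.png");keep(f,"w1.pkl");print(bot.observe()["position"],bot.observe()["qpos"].round(3))
```

```text
[0.46298946 0.33889166 0.31166867] [-0.694  0.364 -0.056  1.636  0.022  1.142  0.809]
```

View pics/w1.png

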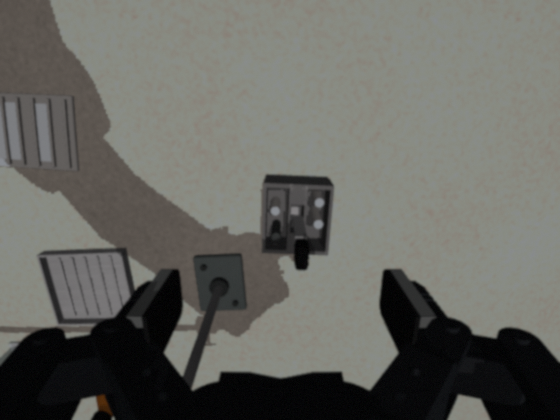

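The wrist view shows the tidy at (297,215) and the black hook grip at (302,253). I'll take a second, closer wrist view so I can triangulate.

Emit:
arm_command([
  [[-15,10,-20],0,-1],
  [[-15,10,-20],0,-1],
  [[0,0,-10],0,-1],
  [[0,0,0],0,-1],
])

```text
clock: 1.7
position: [0.4315, 0.3608, 0.26]
tool_rot: [-3.14, -0.002, 3.139]
force: [-0.0, -0.0, 0.2]
grip_width: 0.0856
finger_force: 0.0
```

```bash
cat >> h.py <<'E'
def dark(f,box,th,mn=15):
    x0,y0,x1,y1=box; g=f["image"][y0:y1,x0:x1].max(2)
    n,l,st,c=cv2.connectedComponentsWithStats((g<th).astype(np.uint8))
    return [(st[i].tolist()[:2][0]+x0,st[i][1]+y0,st[i][2],st[i][3],st[i][4],(c[i]+[x0,y0]).round(1)) for i in range(1,n) if st[i][4]>mn]
E
python3 - <<'E'
from h import *
f=grab_frame("wrist");keep(f,"w2.pkl");print(bot.observe()["position"])
g=load("w1.pkl")
print(dark(g,(255,165,345,285),30));print(g["image"][255,296:308].max(1))
p=proj(f,[.527,.33,.155]);print(p)
x,y=p.astype(int);b=(max(x-60,0),max(y-70,0),x+60,y+70);print(dark(f,b,30))
c=f["image"][b[1]:b[3],b[0]:b[2]];c2=g["image"][185:285,250:350]
cv2.imwrite("pics/w2.png",np.hstack([cv2.resize(c2,(400,400),interpolation=2),cv2.resize(c,(343,400),interpolation=2)])[:,:,::-1])
print(b)
E
```

```text
[0.43233536 0.36068816 0.26099549]
[(267, np.int32(177), np.int32(17), np.int32(5), np.int32(37), array([275.6, 179.3])), (294, np.int32(191), np.int32(35), np.int32(78), np.int32(648), array([309.5, 242.8])), (272, np.int32(221), np.int32(8), np.int32(13), np.int32(85), array([275.6, 227. ])), (266, np.int32(237), np.int32(20), np.int32(13), np.int32(211), array([275.7, 243.4]))]
[ 9  5  6  4  6 10  9  8  5  9 10 24]
[243.79447499 317.18620908]
[(np.int64(242), np.int64(247), np.int32(24), np.int32(48), np.int32(643), array([252.8, 277.4])), (np.int64(286), np.int64(278), np.int32(17), np.int32(18), np.int32(160), array([291.6, 287.2])), (np.int64(268), np.int64(297), np.int32(15), np.int32(37), np.int32(485), array([274.7, 315. ])), (np.int64(187), np.int64(318), np.int32(19), np.int32(18), np.int32(195), array([196.5, 324.7])), (np.int64(205), np.int64(373), np.int32(98), np.int32(14), np.int32(993), array([255.3, 380.8])), (np.int64(183), np.int64(380), np.int32(5), np.int32(7), np.int32(21), array([184.3, 383.9]))]
(np.int64(183), np.int64(247), np.int64(303), np.int64(387))
```

View pics/w2.png

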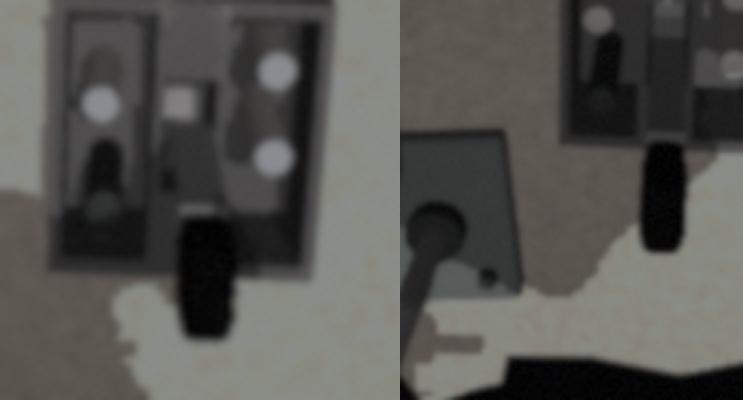

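The crops show the black grip clearly. It spans rows 239–269.5 at column 302 in the first view, and rows 297–335 at column 275 in the second.

Run:
```python
from h import *
g=load("w1.pkl");f=load("w2.pkl")
for a,b in [((301.7,269.5),(275,334.8)),((301.7,239),(275,296.8))]: print(tri((g,*a),(f,*b)))
# widths
for q,box in ((g,(288,245,316,275)),(f,(260,300,292,340))):
    m=(q["image"][box[1]:box[3],box[0]:box[2]].max(2)<22)
    for r in range(0,m.shape[0],4):
        c=np.where(m[r])[0]; print(box[1]+r,(c.min()+box[0],c.max()+box[0]) if len(c) else None,end=' ')
    print()
# tidy direction: from w1 edges of tidy: bottom(+x) wall corners at z .058
for p in [(263,252),(328,254),(265,185),(331,187)]: print(onz(g,*p,.058).round(4))
```

```text
(array([0.53581233, 0.3562094 , 0.16661265]), [np.float64(0.00010544277364318457), np.float64(0.00010544277364312858)])
(array([0.51396304, 0.35660408, 0.1445776 ]), [np.float64(0.0005492790352373521), np.float64(0.000549279035237317)])
245 (np.int64(295), np.int64(311)) 249 (np.int64(295), np.int64(312)) 253 (np.int64(295), np.int64(307)) 257 (np.int64(295), np.int64(306)) 261 (np.int64(296), np.int64(306)) 265 (np.int64(297), np.int64(306)) 269 None 273 None 
300 (np.int64(270), np.int64(280)) 304 (np.int64(269), np.int64(281)) 308 (np.int64(269), np.int64(281)) 312 (np.int64(269), np.int64(281)) 316 (np.int64(268), np.int64(281)) 320 (np.int64(268), np.int64(280)) 324 (np.int64(268), np.int64(280)) 328 (np.int64(268), np.int64(280)) 332 (np.int64(270), np.int64(279)) 336 None 
[0.5663 0.3142 0.058 ]
[0.5696 0.396  0.058 ]
[0.4803 0.3184 0.058 ]
[0.4831 0.3965 0.058 ]
```

Emit:
arm_command([
  [[31,-2,-15],-0.015,-1],
  [[31,-2,-15],-0.015,-1],
  [[31,-1,-15],0,-1],
  [[0,0,-25],0,-1],
  [[0,0,-25],0,-1],
  [[0,0,-15],0,-1],
  [[0,0,-7],0,-1],
  [[0,0,0],0,-1],
])

```text
clock: 2.55
position: [0.5255, 0.3554, 0.1443]
tool_rot: [-3.141, -0.0, 3.108]
force: [-0.3, 0.6, 1.0]
grip_width: 0.0852
finger_force: 0.0
```

Emit:
arm_command([
  [[0,0,0],0,0.2],
  [[0,0,0],0,0.5],
  [[0,0,0],0,0.6],
  [[0,0,0],0,0.7],
  [[0,0,0],0,0.8],
  [[0,0,0],0,0.9],
  [[0,0,0],0,1],
  [[0,0,0],0,1],
  [[0,0,0],0,1],
], newtons=60)

```text
clock: 3.45
position: [0.5256, 0.3556, 0.1447]
tool_rot: [3.141, 0.0, 3.108]
force: [-0.1, -1.3, 5.9]
grip_width: 0.0107
finger_force: 59.4
```

Run:
```python
from h import *
s=bot.observe();print(s["position"],s["grip_width"],s["finger_force"],s["force"],s["moment"])
f=grab_frame("side");keep(f,"side1.pkl");save(f,"pics/side1.png")
```

```text
[0.52555258 0.35556976 0.14466677] 0.01074363591457902 59.398452043533325 [-0.13031542 -1.29274331  5.89039739] [-0.11875304  0.12264963  0.01299542]
```

Emit:
arm_command([
  [[0,0,10],0,1],
  [[0,0,20],0,1],
  [[0,0,30],0,1],
  [[0,0,30],0,1],
  [[-10,0,30],0,1],
  [[-15,-20,30],0.01,1],
  [[-15,-35,30],0.01,1],
  [[-5,-40,5],0.01,1],
  [[0,-40,0],0.01,1],
  [[0,-40,0],0.01,1],
  [[0,-40,0],0.01,1],
  [[0,-40,0],0.01,1],
  [[0,-35,0],0.01,1],
  [[0,-20,0],0,1],
  [[0,0,0],0,1],
  [[0,0,0],0,1],
])

```text
clock: 5.1
position: [0.4803, 0.0455, 0.3297]
tool_rot: [3.141, 0.0, -3.096]
force: [0.1, 1.7, -1.1]
grip_width: 0.0112
finger_force: 58.6
```

Run:
```python
from h import *
s=bot.observe();print(s["position"],s["tool_rot"],s["grip_width"],s["finger_force"],s["force"],s["moment"])
f=grab_frame("wrist");keep(f,"w3.pkl");save(f,"pics/w3.png")
f=grab_frame("side");keep(f,"side2.pkl");save(f,"pics/side2.png")
```

```text
[0.48033318 0.04551498 0.32973446] [ 3.14126840e+00  4.20974348e-04 -3.09604368e+00] 0.011165606948231705 58.64743173122406 [ 0.05025395  1.68347184 -1.14834541] [ 0.06465466 -0.01245661  0.02349549]
```

View pics/w3.png

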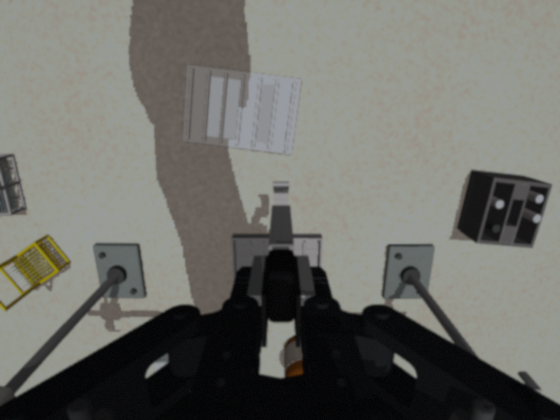

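View pics/side2.png

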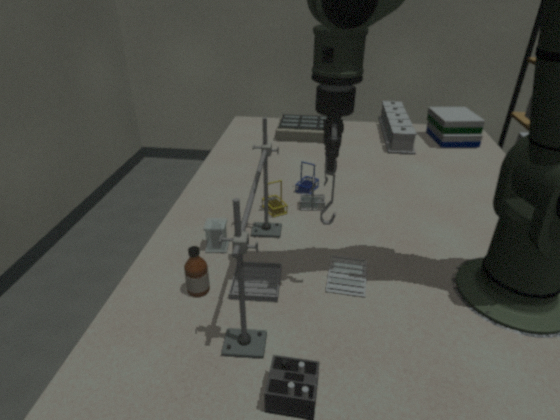

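The hook is held upright at (333,190) in the side view. In the wrist view the upright bases are at (117,274) and (409,274), and the tray's near edge is at row 234. Next I'll work out the frame pose, the bar height and the tray centre.

Run:
```python
from h import *
w=load("w3.pkl");S=load("side0.pkl");T=load("top0.pkl");g=load("w1.pkl")
R=onz(w,117,274,.012);L=onz(w,409,274,.012);print("uprights",R.round(4),L.round(4),np.linalg.norm(L-R),((L+R)/2).round(4))
d=(L-R)/np.linalg.norm(L-R);yaw=np.arctan2(-d[0],d[1]);print("yaw",yaw)
print("foot L in w1",onz(g,219,287,.012).round(4))
print("tray",onz(w,233,234,.018).round(4),onz(w,322,235,.018).round(4))
tr=[onz(g,*p,.018).round(4) for p in [(41,253),(125,249),(134,319),(61,324)]];print(tr,np.mean(tr,0))
# bar in side view, frames before the arm came
im=S["image"].astype(float).mean(2)
for r in range(165,232,8): print(r,im[r,240:272].astype(int))
```

```text
uprights [ 0.66   -0.1943  0.012 ] [0.639  0.2473 0.012 ] 0.4420299288370076 [0.6495 0.0265 0.012 ]
yaw 0.04746507788208632
foot L in w1 [0.6421 0.2461 0.012 ]
tray [ 0.5838 -0.0166  0.018 ] [0.5796 0.1094 0.018 ]
[array([ 0.5864, -0.0097,  0.018 ]), array([0.5794, 0.1181, 0.018 ]), array([0.6943, 0.1142, 0.018 ]), array([ 0.7066, -0.0056,  0.018 ])] [0.641675 0.05425  0.018   ]
165 [110 111 112 111 112 112 108 111 112 112 110 113 108 111 108 111 108 102
  88  91  92  84  74  64  51  48  53  74 100 106 111 109]
173 [112 110 109 109 111 108 109 111 110 111 109 110 109 111 107  99  91  93
  90  86  85  99  99  85  64  53  60  75  96 107 111 109]
181 [108 110 108 108 111 112 107 111 109 109 108 111 104  92  86  92  91  83
  87 102 107 108 105  83  63  55  58  74  97 105 106 107]
189 [111 113 110 111 113 109 112 113 111 109 102  90  87  91  88  79  90 106
 111 112 111 111 108  93  69  52  54  67  97 106 109 113]
197 [109 112 112 109 112 113 107 110  99  91  92  91  85  82  93 106 107 113
 110 110 108 106 102  92  62  48  54  57  64  74  79  81]
205 [ 97 110 113 109 108 105  94  90  95  94  82  84  97 107 110 107 111 107
 109 104  96  83  71  69  62  50  49  58  62  68  65  54]
213 [ 89 104 106 100  89  93  92  90  82  81  98 106 113 110 111 110 113 110
 113 108 111 109 108 105  81  56  48  59  69  77  77  68]
221 [ 62  76  85  90  91  88  79  86  98 106 110 109 110 107 102 101 101 100
 101 104 105 102 100  98  76  57  55  62  80  99 105 108]
229 [ 69  79  85  77  77  87 102 105 107 108 100  84  78  77  69  66  62  70
  73  76  73  65  59  50  47  42  36  44  46  53  66  71]
```

Run:
```python
from h import *
S=load("side0.pkl");T=load("top0.pkl")
c0=np.array([.6495,.0265,0]);n=np.array([np.cos(.047),np.sin(.047),0])
for p in [(257.8,173),(255.5,181),(253.2,189),(250.8,197),(246.7,213)]:
    c,w=ray(S,*p);k=((c0-c)@n)/(w@n);print("side",(c+k*w).round(4))
im=T["image"].astype(float).mean(2)
for u in (190,220,250,290,320): print(u,im[170:192,u].astype(int))
```

```text
side [ 0.6542 -0.0728  0.2559]
side [ 0.652  -0.0267  0.2566]
side [0.65   0.0159 0.2573]
side [0.6481 0.0569 0.2587]
side [0.645  0.1214 0.256 ]
190 [108 106 110 102  86 106  94  78  75 110 110 111 112 111 103  73  78  75
  77  82  77  83]
220 [114 114 113 115 105  76 100  99  81  76 113 112 114 113 113 110 111 109
 111 112 113 110]
250 [114 111 112 113 111 104  70  92  99  90  80  96 102  73  73 109 108 107
 112 110 111 111]
290 [115 112 111 112 112 110 101  71  70  95 102  87  85 110 109 110 109 111
 111 111 114 110]
320 [111 110 108 111 113 111 112 108 102  67  93 103  94  83  94 111 109 109
 113 108 111 111]
```

Run:
```python
from h import *
S=load("side0.pkl");T=load("top0.pkl");w=load("w3.pkl")
for z in (.26,.27,.28,.29,.30): print(z,onz(S,250.8,197,z).round(4),[onz(T,u,v,z).round(4)[:2] for u,v in [(220,177.3),(250,178.2),(320,181.2)]])
# foot/upright positions from top & side views
for f,p in [(T,(193,199)),(T,(336,205)),(S,(244,340)),(S,(266,229))]: print(onz(f,*p,.012).round(4))
# calibration check: TCP/hook grip in side2?
```

```text
0.26 [0.6476 0.0591 0.26  ] [array([0.6466, 0.1208]), array([0.6508, 0.0466]), array([ 0.6583, -0.1257])]
0.27 [0.644  0.0769 0.27  ] [array([0.6438, 0.1189]), array([0.6479, 0.0455]), array([ 0.6554, -0.1249])]
0.28 [0.6404 0.0946 0.28  ] [array([0.6411, 0.117 ]), array([0.6451, 0.0444]), array([ 0.6525, -0.1242])]
0.29 [0.6368 0.1123 0.29  ] [array([0.6383, 0.1151]), array([0.6423, 0.0433]), array([ 0.6496, -0.1234])]
0.3 [0.6333 0.1301 0.3   ] [array([0.6355, 0.1132]), array([0.6395, 0.0422]), array([ 0.6467, -0.1227])]
[0.6387 0.2427 0.012 ]
[ 0.6587 -0.1985  0.012 ]
[0.6366 0.2445 0.012 ]
[ 0.6539 -0.1875  0.012 ]
```

Emit:
arm_command([
  [[15,4,6],0,1],
  [[25,0,0],0,1],
  [[25,0,0],0,1],
  [[25,0,0],0,1],
  [[25,0,0],0,1],
  [[15,0,0],0,1],
  [[8,0,0],0,1],
  [[4,0,0],0,1],
  [[4,0,0],0,1],
  [[2,0,0],0,1],
  [[2,0,0],0,1],
  [[0,0,0],0,1],
])

```text
clock: 6.4
position: [0.6303, 0.0495, 0.3355]
tool_rot: [3.142, 0.0, -3.095]
force: [-0.5, 0.2, -0.9]
grip_width: 0.0107
finger_force: 58.7
```

Run:
```python
from h import *
s=bot.observe();print(s["position"],s["force"],s["moment"])
f=grab_frame("side");save(f,"pics/side3.png");keep(f,"side3.pkl")
x,y=proj(f,[.645,.05,.28]).astype(int);print(x,y)
c=f["image"][y-75:y+75,x-100:x+100];cv2.imwrite("pics/s3c.png",cv2.resize(c,(800,600),interpolation=2)[:,:,::-1])
```

```text
[0.6303338  0.04946599 0.33545356] [-0.51135429  0.24993149 -0.8780437 ] [-0.04033506 -0.0363837  -0.00845828]
252 187
```

View pics/s3c.png

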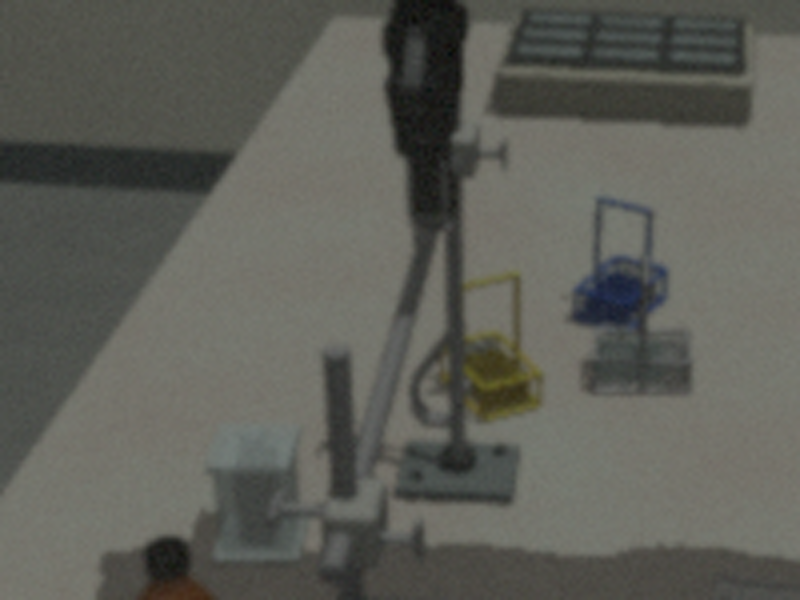

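The bar line runs from (340,510) up to (430,230) in the crop, and the hook's stem is lined up with it with no contact so far. I'll creep forward until the stem touches the bar.

Emit:
arm_command([
  [[3,0,0],0,1],
  [[3,0,0],0,1],
  [[2,0,0],0,1],
  [[2,0,0],0,1],
  [[0,0,0],0,1],
])

```text
clock: 6.95
position: [0.6406, 0.0494, 0.3352]
tool_rot: [-3.142, -0.0, -3.096]
force: [0.3, -0.3, -0.6]
grip_width: 0.0108
finger_force: 58.7
```

Emit:
arm_command([
  [[1.5,0,0],0,1],
  [[1.5,0,0],0,1],
  [[1,0,0],0,1],
  [[0,0,0],0,1],
])

```text
clock: 7.35
position: [0.6445, 0.0494, 0.3353]
tool_rot: [-3.142, -0.0, -3.095]
force: [-0.5, 1.0, -1.7]
grip_width: 0.0108
finger_force: 58.7
```

Emit:
arm_command([
  [[1,0,0],0,1],
  [[1,0,0],0,1],
  [[0,0,0],0,1],
])

```text
clock: 7.65
position: [0.6465, 0.0494, 0.3353]
tool_rot: [-3.142, -0.0, -3.095]
force: [0.1, 0.2, -0.8]
grip_width: 0.0112
finger_force: 58.7
```

Emit:
arm_command([
  [[1,0,0],0,1],
  [[1,0,0],0,1],
  [[0,0,0],0,1],
])

```text
clock: 7.95
position: [0.6483, 0.0495, 0.3352]
tool_rot: [-3.142, -0.0, -3.095]
force: [-1.2, 0.4, -0.2]
grip_width: 0.0108
finger_force: 58.8
```

Emit:
arm_command([
  [[1,0,0],0,1],
  [[1,0,0],0,1],
  [[0,0,0],0,1],
])

```text
clock: 8.25
position: [0.6497, 0.0495, 0.3351]
tool_rot: [3.142, -0.002, -3.095]
force: [-6.3, -0.4, 0.7]
grip_width: 0.011
finger_force: 59.0
```

Contact came at x ≈ 0.648, which matches the frame. I'll back off a millimetre and lower.

Emit:
arm_command([
  [[-1.2,0,0],0,1],
  [[0,0,-3],0,1],
  [[0,0,-3],0,1],
  [[0,0,-3],0,1],
  [[0,0,-3],0,1],
  [[0,0,0],0,1],
])

```text
clock: 8.85
position: [0.649, 0.0494, 0.3226]
tool_rot: [-3.141, -0.001, -3.095]
force: [-3.5, -0.3, -2.2]
grip_width: 0.0108
finger_force: 58.6
```

Emit:
arm_command([
  [[-0.8,0,-2],0,1],
  [[0,0,-2],0,1],
  [[0,0,-2],0,1],
  [[0,0,-2],0,1],
  [[0,0,0],0,1],
])

```text
clock: 9.35
position: [0.6484, 0.0495, 0.315]
tool_rot: [-3.142, 0.0, -3.095]
force: [0.3, 0.5, -0.4]
grip_width: 0.0109
finger_force: 58.6
```

Emit:
arm_command([
  [[0,0,-2],0,1],
  [[0,0,-2],0,1],
  [[0,0,0],0,1],
])

```text
clock: 9.65
position: [0.6483, 0.0494, 0.311]
tool_rot: [-3.142, -0.0, -3.095]
force: [-0.3, -0.6, -1.6]
grip_width: 0.011
finger_force: 58.6
```

Emit:
arm_command([
  [[0,0,-2],0,1],
  [[0,0,-2],0,1],
  [[0,0,-2],0,1],
  [[0,0,0],0,1],
])

```text
clock: 10.05
position: [0.6483, 0.0494, 0.3049]
tool_rot: [-3.142, -0.0, -3.095]
force: [-0.9, 0.4, -1.1]
grip_width: 0.011
finger_force: 58.6
```

Emit:
arm_command([
  [[0,0,-2],0,1],
  [[0,0,-2],0,1],
  [[0,0,0],0,1],
])

```text
clock: 10.35
position: [0.6483, 0.0494, 0.3009]
tool_rot: [-3.142, -0.0, -3.095]
force: [0.2, 0.4, -0.7]
grip_width: 0.0109
finger_force: 58.6
```

Emit:
arm_command([
  [[0,0,-2],0,1],
  [[0,0,-2],0,1],
  [[0,0,0],0,1],
])

```text
clock: 10.65
position: [0.6483, 0.0494, 0.297]
tool_rot: [-3.142, -0.0, -3.095]
force: [-0.5, 1.3, -1.6]
grip_width: 0.0109
finger_force: 58.6
```

Emit:
arm_command([
  [[0,0,-1.5],0,1],
  [[0,0,-1.5],0,1],
  [[0,0,0],0,1],
])

```text
clock: 10.95
position: [0.6484, 0.0494, 0.2942]
tool_rot: [-3.142, 0.0, -3.095]
force: [0.1, 0.1, 0.0]
grip_width: 0.0108
finger_force: 58.9
```

Emit:
arm_command([
  [[0,0,-1.5],0,1],
  [[0,0,-1.5],0,1],
  [[0,0,0],0,1],
])

```text
clock: 11.25
position: [0.6484, 0.0494, 0.291]
tool_rot: [-3.142, -0.0, -3.095]
force: [1.3, 0.6, -0.8]
grip_width: 0.0109
finger_force: 58.9
```

Emit:
arm_command([
  [[0,0,-1],0,1],
  [[0,0,-1],0,1],
  [[0,0,0],0,1],
])

```text
clock: 11.55
position: [0.6484, 0.0494, 0.289]
tool_rot: [-3.141, -0.0, -3.095]
force: [1.1, -1.4, -3.0]
grip_width: 0.0109
finger_force: 58.7
```

Run:
```python
from h import *
s=bot.observe();print(s["position"],s["force"],s["moment"])
f=grab_frame("side");keep(f,"side4.pkl");print(bot.observe()["force"])
x,y=proj(f,[.645,.05,.26]).astype(int);print(x,y)
c=f["image"][y-45:y+45,x-60:x+60];cv2.imwrite("pics/s4c.png",cv2.resize(c,(800,600),interpolation=2)[:,:,::-1])
for X in ([.648,.05,.27],[.648,.05,.275],[.648,.05,.285],[.6415,.0435,.275]): print(proj(f,X).round(1))
```

```text
[0.64836365 0.04939039 0.28903665] [ 1.09652871 -1.3594238  -2.9778485 ] [ 0.00213282 -0.25234125  0.01526371]
[ 1.63396638 -0.27712802 -1.26038148]
252 195
[251.2 191.1]
[251.2 189.1]
[251.  185.1]
[254.5 187.9]
```

View pics/s4c.png

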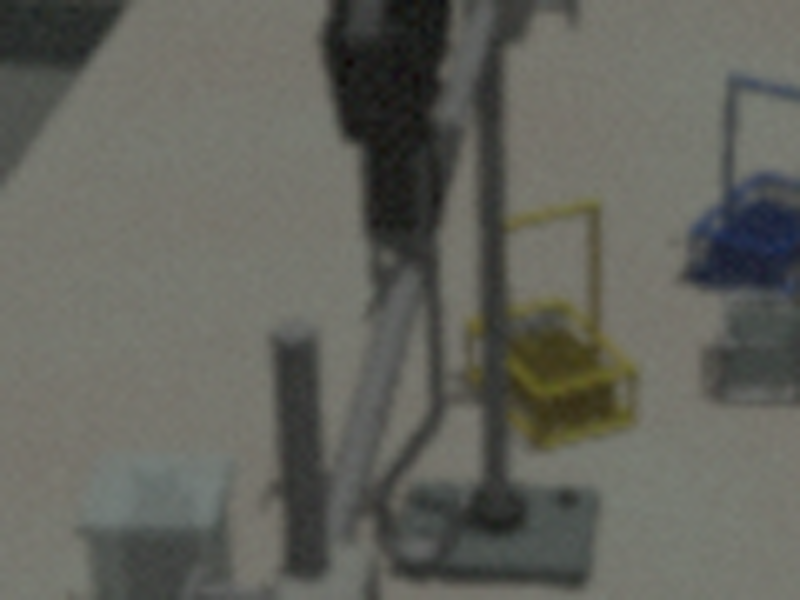

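The bar sits between the stem at (435,300) and the clip at (378,290), just below the crown at (400,250). I'll keep pressing in small steps.

Emit:
arm_command([
  [[0,0,-1],0,1],
  [[0,0,-1],0,1],
  [[0,0,0],0,1],
])

```text
clock: 11.9
position: [0.6483, 0.0494, 0.2871]
tool_rot: [-3.142, -0.0, -3.095]
force: [1.0, -0.2, -2.0]
grip_width: 0.0107
finger_force: 58.7
```

Emit:
arm_command([
  [[0,0,-1],0,1],
  [[0,0,-1],0,1],
  [[0,0,0],0,1],
])

```text
clock: 12.2
position: [0.6482, 0.0494, 0.285]
tool_rot: [-3.142, -0.001, -3.095]
force: [-0.3, -0.3, -0.9]
grip_width: 0.0108
finger_force: 58.7
```

Emit:
arm_command([
  [[0,0,-1],0,1],
  [[0,0,-1],0,1],
  [[0,0,0],0,1],
])

```text
clock: 12.5
position: [0.6484, 0.0494, 0.2842]
tool_rot: [3.141, 0.001, -3.096]
force: [-4.2, -0.3, 9.6]
grip_width: 0.011
finger_force: 60.4
```

Emit:
arm_command([
  [[0,0,-0.3],0,1],
  [[0,0,0],0,1],
])

```text
clock: 12.7
position: [0.6484, 0.0494, 0.2842]
tool_rot: [3.141, 0.001, -3.096]
force: [-5.1, -0.2, 12.9]
grip_width: 0.011
finger_force: 60.8
```

Firm stop at 12.9 N and z = 0.2842. I'll ease the push off and let go.

Emit:
arm_command([
  [[-0.4,0,1],0,1],
  [[0,0,0],0,0.9],
  [[0,0,0],0,0.8],
  [[0,0,0],0,0.7],
  [[0,0,0],0,0.6],
  [[0,0,0],0,0.4],
  [[0,0,0],0,0.2],
  [[0,0,0],0,0],
  [[0,0,0],0,0],
])

```text
clock: 13.6
position: [0.648, 0.0494, 0.284]
tool_rot: [-3.142, -0.0, -3.095]
force: [0.6, 0.5, 1.1]
grip_width: 0.0426
finger_force: 0.0
```

Emit:
arm_command([
  [[0,0,10],0,0],
  [[0,0,20],0,0],
  [[0,0,25],0,0],
  [[0,0,25],0,-0.2],
  [[-30,0,20],0,-0.5],
  [[-40,-10,20],0,-1],
  [[-40,-20,0],0,-1],
  [[-30,-35,0],0,-1],
  [[0,0,0],0,-1],
])

```text
clock: 14.5
position: [0.5052, -0.0198, 0.4061]
tool_rot: [-3.141, 0.002, -3.1]
force: [1.2, 0.6, 0.8]
grip_width: 0.0854
finger_force: 0.0
```

Run:
```python
from h import *
s=bot.observe();print(s["clock"],s["position"],s["force"])
f=grab_frame("side");keep(f,"side5.pkl");w=grab_frame("wrist");keep(w,"w5.pkl")
x,y=proj(f,[.645,.05,.24]).astype(int)
c=cv2.resize(f["image"][y-55:y+55,x-40:x+40],(400,550),interpolation=2);d=w["image"]
cv2.imwrite("pics/s5c.png",np.hstack([c,cv2.resize(d[:,180:],(400,442)).repeat(1,0)[:550] if 0 else cv2.copyMakeBorder(cv2.resize(d,(400,300)),0,250,0,0,0)])[:,:,::-1])
```

```text
14.5 [ 0.50518841 -0.01982016  0.40611366] [1.23257891 0.62160754 0.82709168]
```

View pics/s5c.png

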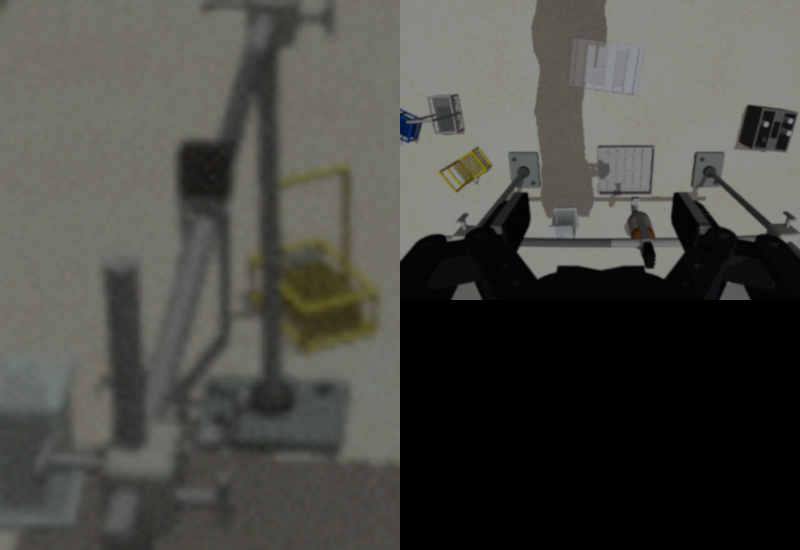

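The hook hangs on the bar: its grip at (205,170) is directly above the bar, and the curl is on the robot side. In the wrist view the rack is at (64,158) in full-image pixels. The tool has to be tilted to get the bail under the bar, so I'll test how the arm behaves near its reach limit, in free space.

Emit:
arm_command([
  [[-11,-40,0],0,-1],
  [[-11,-40,0],0,-1],
  [[-11,-40,0],0,-1],
  [[-11,-40,0],0,-1],
  [[-11,-40,0],0,-1],
  [[-11,-40,0],0,-1],
  [[-9,-40,0],0,-1],
  [[0,0,0],0,-1],
])

```text
clock: 15.4
position: [0.4319, -0.2999, 0.404]
tool_rot: [-3.14, -0.001, -3.101]
force: [-0.1, 0.4, -0.8]
grip_width: 0.0857
finger_force: 0.0
```

Run:
```python
from h import *
s=bot.observe();print(s["position"],s["qpos"].round(3),s["tool_rot"])
w=grab_frame("wrist");keep(w,"w6.pkl");cv2.imwrite("pics/w6.png",w["image"][:,:,::-1])
```

```text
[ 0.43188052 -0.29989776  0.40397745] [ 0.232  0.224  0.327  1.618 -0.072  1.312  2.181] [-3.13979219e+00 -1.07463548e-03 -3.10052663e+00]
```

Emit:
arm_command([
  [[41,-29,0],0,-1],
  [[41,-29,0],0,-1],
  [[41,-29,0],0,-1],
  [[41,-29,0],0,-1],
  [[41,-29,0],0,-1],
  [[41,-29,0],0,-1],
  [[41,-29,0],0,-1],
  [[41,-29,0],0,-1],
])

```text
clock: 16.25
position: [0.691, -0.4639, 0.4007]
tool_rot: [-3.132, -0.021, -3.065]
force: [0.5, 1.7, -1.6]
grip_width: 0.0853
finger_force: 0.0
```

Emit:
arm_command([
  [[41,-29,0],0,-1],
  [[41,-29,0],0,-1],
  [[41,-29,0],0,-1],
  [[0,0,0],0,-1],
])

```text
clock: 16.65
position: [0.7227, -0.46, 0.3875]
tool_rot: [-3.108, -0.029, -2.994]
force: [0.5, 0.9, -1.0]
grip_width: 0.0854
finger_force: 0.0
```

Run:
```python
from h import *
from scipy.spatial.transform import Rotation as Ro
s=bot.observe();print(s["position"],s["qpos"].round(3),s["tool_rot"],Ro.from_euler('xyz',s["tool_rot"]).as_matrix()[:,2].round(3))
```

```text
[ 0.72274465 -0.46004973  0.38745494] [ 0.528  1.017 -0.356  0.261  0.363  1.884  2.167] [-3.1081095  -0.0292441  -2.99371304] [-0.024 -0.037 -0.999]
```

Emit:
arm_command([
  [[-41,29,0],0,-1],
  [[-41,29,0],0,-1],
  [[0,0,0],0,-1],
])

```text
clock: 16.95
position: [0.6846, -0.4387, 0.3932]
tool_rot: [-3.106, -0.033, -2.998]
force: [0.9, 0.2, 1.1]
grip_width: 0.0853
finger_force: 0.0
```

The tilt persists after I come back in, so the commanded pose does follow the reached one. With wrist joint 6 near its limit, going up should tilt the tool forward. I'll try that.

Emit:
arm_command([
  [[-35,22,20],0,-1],
  [[-35,22,20],0,-1],
  [[-35,22,20],0,-1],
  [[-35,22,20],0,-1],
  [[0,0,48],0,-1],
  [[0,0,48],0,-1],
  [[0,0,48],0,-1],
  [[0,0,48],0,-1],
  [[0,0,48],0,-1],
  [[0,0,48],0,-1],
])

```text
clock: 17.95
position: [0.5382, -0.3581, 0.5949]
tool_rot: [-3.125, -0.043, -3.014]
force: [0.6, -0.7, -1.0]
grip_width: 0.0854
finger_force: 0.0
```

```bash
cat >> h.py <<'E'
from scipy.spatial.transform import Rotation as Ro
def st():
    s=bot.observe();M=Ro.from_euler('xyz',s["tool_rot"]).as_matrix()
    print(round(s["clock"],2),s["position"].round(4),"q",s["qpos"].round(3),"rot",s["tool_rot"].round(3),"z",M[:,2].round(3),"y",M[:,1].round(3),"F",s["force"].round(1),s["grip_width"].round(4));return s,M
E
python3 -c "
from h import *
st()"
```

```text
Traceback (most recent call last):
  File "h.py", line 32, in st
    print(round(s["clock"],2),s["position"].round(4),"q",s["qpos"].round(3),"rot",s["tool_rot"].round(3),"z",M[:,2].round(3),"y",M[:,1].round(3),"F",s["force"].round(1),s["grip_width"].round(4));return s,M
                                                                                                                                                                         ^^^^^^^^^^^^^^^^^^^^^
AttributeError: 'float' object has no attribute 'round'
```

```bash
sed -i 's/s\["grip_width"\].round(4)/round(float(s["grip_width"]),4)/' h.py; python3 -c "
from h import *
st()"
```

```text
17.95 [ 0.5382 -0.3581  0.5949] q [ 0.37   0.506  0.246  0.751 -0.083  1.919  2.259] rot [-3.125 -0.043 -3.014] z [-0.041 -0.022 -0.999] y [-0.128  0.992 -0.016] F [ 0.6 -0.7 -1. ] 0.0854
```

Emit:
arm_command([
  [[0,0,50],0,-1],
  [[0,0,50],0,-1],
  [[0,0,50],0,-1],
  [[0,0,50],0,-1],
])

```text
clock: 18.35
position: [0.5007, -0.3366, 0.6852]
tool_rot: [-3.033, 0.058, -3.007]
force: [1.0, -0.5, 0.5]
grip_width: 0.0854
finger_force: 0.0
```

```bash
python3 -c "
from h import *
st()"
```

```text
18.35 [ 0.5007 -0.3366  0.6852] q [ 0.218  0.391  0.514  0.738 -0.168  1.933  2.32 ] rot [-3.033  0.058 -3.007] z [ 0.072 -0.1   -0.992] y [-0.127  0.986 -0.108] F [ 1.  -0.5  0.5] 0.0854
```

Going up does tilt the tool outward along the arm's radial direction (azimuth −35°). I'll yaw the tool so that further tilt falls on its own x axis, then keep going up.

Emit:
arm_command([
  [[0,0,-45],-0.139,-1],
  [[0,0,-20],-0.139,-1],
  [[0,0,0],-0.139,-1],
  [[0,0,0],-0.139,-1],
  [[0,0,0],-0.139,-1],
  [[0,0,0],-0.139,-1],
  [[0,0,0],-0.139,-1],
  [[0,0,30],0,-1],
  [[0,0,40],0,-1],
  [[0,0,40],0,-1],
  [[0,0,40],0,-1],
])

```text
clock: 19.45
position: [0.4765, -0.3286, 0.6993]
tool_rot: [-3.052, 0.148, 2.319]
force: [0.7, -0.2, 0.2]
grip_width: 0.0852
finger_force: 0.0
```

```bash
python3 -c "
from h import *
st()"
```

```text
19.45 [ 0.4765 -0.3286  0.6993] q [ 0.062  0.363  0.712  0.785 -0.14   1.933  1.407] rot [-3.052  0.148  2.319] z [ 0.034 -0.168 -0.985] y [ 0.739  0.668 -0.088] F [ 0.7 -0.2  0.2] 0.0852
```

Emit:
arm_command([
  [[0,0,50],0,-1],
  [[0,0,50],0,-1],
  [[0,0,50],0,-1],
  [[0,0,50],0,-1],
  [[0,0,50],0,-1],
])

```text
clock: 19.95
position: [0.44, -0.3038, 0.8273]
tool_rot: [-3.073, 0.407, 2.348]
force: [-0.0, 0.4, 0.7]
grip_width: 0.085
finger_force: 0.0
```

```bash
python3 -c "
from h import *
st()"
```

```text
19.95 [ 0.44   -0.3038  0.8273] q [-0.212  0.283  1.117  0.654 -0.216  1.933  1.479] rot [-3.073  0.407  2.348] z [ 0.228 -0.33  -0.916] y [ 0.73   0.68  -0.063] F [-0.   0.4  0.7] 0.085
```

Emit:
arm_command([
  [[0,0,0],-0.13,-1],
  [[0,0,50],-0.13,-1],
  [[0,0,50],0,-1],
  [[0,0,50],0,-1],
])

```text
clock: 20.35
position: [0.4675, -0.2461, 0.8894]
tool_rot: [-3.115, 0.563, 2.307]
force: [-1.1, -0.1, -0.1]
grip_width: 0.0855
finger_force: 0.0
```

```bash
python3 -c "
from h import *
st()"
```

```text
20.35 [ 0.4675 -0.2461  0.8894] q [-0.364  0.292  1.211  0.519 -0.216  1.933  1.344] rot [-3.115  0.563  2.307] z [ 0.339 -0.414 -0.845] y [ 0.75   0.661 -0.023] F [-1.1 -0.1 -0.1] 0.0855
```

The tool is now tilted 32° forward with its closing line level. Next I'll measure the rack from the two stored wrist views.

Run:
```python
from h import *
a=load("w5.pkl");b=load("w6.pkl")
for f in (a,b): print(proj(f,[.524,-.355,.03]).round(),proj(f,[.524,-.355,.105]).round())
def crop(f,x0,y0,w,h): return cv2.resize(f["image"][y0:y0+h,x0:x0+w],(390,585 if 0 else int(390*h/w)),interpolation=2)
pa=proj(a,[.524,-.355,.07]).astype(int);pb=proj(b,[.524,-.355,.07]).astype(int)
xa,ya=max(pa[0]-65,0),max(pa[1]-80,0);xb,yb=max(pb[0]-65,0),max(pb[1]-80,0)
print("origins",xa,ya,xb,yb)
cv2.imwrite("pics/rack.png",np.hstack([crop(a,xa,ya,130,160),crop(b,xb,yb,130,160)])[:,:,::-1])
```

```text
[ 64. 159.] [ 32. 168.]
[243. 214.] [238. 230.]
origins 0 83 175 141
```

View pics/rack.png

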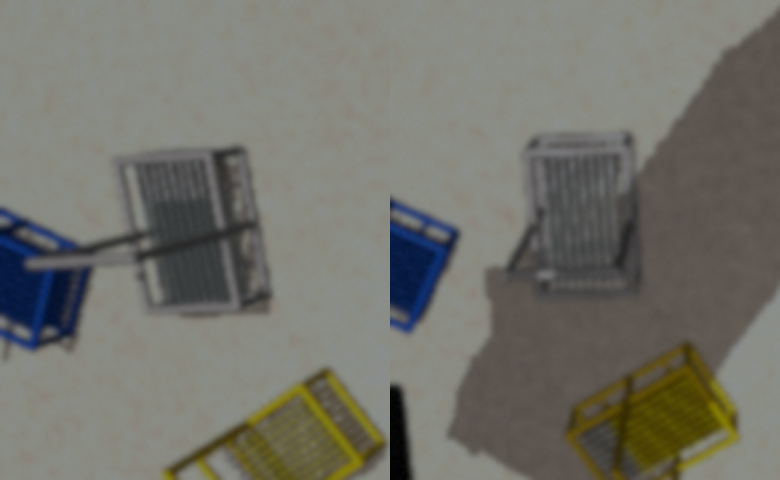

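The composite shows the steel rack in both views. In crop pixels the bail top bar runs from (28,264) to (137,258) in the left one and from (508,274) to (625,270) in the right one. The right crop shows upper ring corners at (528,148), (632,142), (640,290) and (540,292).

Run:
```python
from h import *
a=load("w5.pkl");b=load("w6.pkl")
P=tri((a,9.3,171),(b,214.3,232.3));Q=tri((a,45.7,169),(b,253.3,231));print(P,Q)
C=[onz(b,*p,.033).round(4) for p in [(221,190.3),(255.7,188.3),(258.3,237.7),(225,238.3)]];print(C,np.mean(C,0))
l=(C[1]+C[0])/2-(C[2]+C[3])/2;s=(C[1]+C[2])/2-(C[0]+C[3])/2;print(np.linalg.norm(l),np.linalg.norm(s),np.arctan2(-l[1],-l[0]),np.arctan2(-s[0],s[1]))
M=(P[0]+Q[0])/2;d=Q[0]-P[0];print("bail",M,np.arctan2(-d[0],d[1]),np.linalg.norm(d))
# ring corners in w5 for height check
for p,q in [((39,135.7),(221,190.3)),((49.3,187),(225,238.3)),((80,186),(258.3,237.7)),((71,133),(255.7,188.3))]: print(tri((a,*p),(b,*q))[0].round(4))
```

```text
(array([ 0.52817558, -0.38697579,  0.10736866]), [np.float64(0.0006781862416175856), np.float64(0.0006781862416174321)]) (array([ 0.52440583, -0.33364348,  0.10562563]), [np.float64(0.0004824367430125722), np.float64(0.0004824367430126951)])
[array([ 0.4866, -0.3897,  0.033 ]), array([ 0.4812, -0.3363,  0.033 ]), array([ 0.5623, -0.3304,  0.033 ]), array([ 0.5657, -0.384 ,  0.033 ])] [ 0.52395 -0.3601   0.033  ]
0.08030971298666188 0.053680629653535164 0.0722833338864395 0.08205831151968102
bail [ 0.5262907  -0.36030964  0.10649714] 0.07056670099053164 0.05349378479204061
[ 0.4878 -0.3902  0.0309]
[ 0.5683 -0.3848  0.0304]
[ 0.564  -0.3308  0.0329]
[ 0.4824 -0.3366  0.0317]
```

Rack centre is (0.525, −0.360), yaw 0.075, bail height 0.1065, all consistent with the given sizes. To clear the hook's curl and stem I want about 47° of tilt, so I'll go a bit further up.

Emit:
arm_command([
  [[0,0,50],0,-1],
  [[0,0,50],0,-1],
  [[0,0,50],0,-1],
])

```text
clock: 20.65
position: [0.4458, -0.25, 0.9405]
tool_rot: [-3.141, 0.672, 2.306]
force: [-0.0, 0.4, 0.7]
grip_width: 0.0852
finger_force: 0.0
```

```bash
python3 -c "
from h import *
st()"
```

```text
20.65 [ 0.4458 -0.25    0.9405] q [-0.329  0.254  1.17   0.418 -0.191  1.933  1.351] rot [-3.141  0.672  2.306] z [ 0.417 -0.462 -0.783] y [ 0.742  0.67  -0.   ] F [-0.   0.4  0.7] 0.0852
```

Emit:
arm_command([
  [[0,0,0],0.13,-1],
  [[0,0,0],0.13,-1],
  [[0,0,50],0,-1],
  [[0,0,50],0,-1],
  [[0,0,50],0,-1],
  [[0,0,0],0,-1],
])

```text
clock: 21.25
position: [0.482, -0.2218, 0.995]
tool_rot: [-3.008, 0.805, 2.696]
force: [-0.0, -0.3, -0.2]
grip_width: 0.0852
finger_force: 0.0
```

```bash
python3 -c "
from h import *
st()"
```

```text
21.25 [ 0.482  -0.2218  0.995 ] q [-0.054  0.259  0.588  0.19  -0.018  1.928  1.512] rot [-3.008  0.805  2.696] z [ 0.587 -0.428 -0.687] y [ 0.514  0.853 -0.092] F [-0.  -0.3 -0.2] 0.0852
```

Emit:
arm_command([
  [[0,0,-30],-0.14,-1],
  [[0,0,0],-0.14,-1],
  [[0,0,0],-0.14,-1],
  [[0,0,0],-0.14,-1],
  [[0,0,0],-0.14,-1],
  [[0,0,50],0,-1],
])

```text
clock: 21.85
position: [0.4911, -0.2434, 0.9845]
tool_rot: [-3.039, 0.853, 2.269]
force: [-2.3, -2.7, 0.3]
grip_width: 0.0858
finger_force: 0.0
```

```bash
python3 -c "
from h import *
st()"
```

```text
21.85 [ 0.4911 -0.2434  0.9845] q [-0.193  0.386  1.214  0.172 -0.24   1.932  1.289] rot [-3.039  0.853  2.269] z [ 0.404 -0.639 -0.655] y [ 0.811  0.581 -0.067] F [-2.3 -2.7  0.3] 0.0858
```

Emit:
arm_command([
  [[0,0,-30],-0.14,-1],
  [[0,0,0],-0.14,-1],
  [[0,0,0],-0.14,-1],
  [[0,0,0],-0.14,-1],
  [[0,0,50],0,-1],
])

```text
clock: 22.35
position: [0.5095, -0.2773, 0.9603]
tool_rot: [-3.092, 0.948, 1.821]
force: [-1.2, -0.3, -0.1]
grip_width: 0.0854
finger_force: 0.0
```

```bash
python3 -c "
from h import *
st()"
```

```text
22.35 [ 0.5095 -0.2773  0.9603] q [-0.189  0.51   1.263  0.172 -0.027  1.932  1.009] rot [-3.092  0.948  1.821] z [ 0.152 -0.798 -0.583] y [ 0.978  0.208 -0.029] F [-1.2 -0.3 -0.1] 0.0854
```

Tilt is 54° and the closing line is within 1.7° of level. Next I'll go down towards the rack, turning so the tilt lies along the rack's x.

Emit:
arm_command([
  [[-4,-5,-35],0.09,-1],
  [[-4,-5,-45],0.09,-1],
  [[-4,-5,-45],0.09,-1],
  [[-4,-5,-45],0.09,-1],
  [[-4,-5,-45],0.09,-1],
  [[-4,-5,-45],0.09,-1],
  [[-4,-5,-45],0.09,-1],
  [[-4,-5,-45],0.09,-1],
  [[-4,-5,-45],0.09,-1],
  [[-4,-5,-45],0.09,-1],
  [[-4,-5,-45],0.09,-1],
  [[0,0,0],0,-1],
])

```text
clock: 23.55
position: [0.4346, -0.3063, 0.7922]
tool_rot: [3.119, 0.854, 2.058]
force: [0.0, -1.8, -0.6]
grip_width: 0.0854
finger_force: 0.0
```

```bash
python3 -c "
from h import *
st()"
```

```text
23.55 [ 0.4346 -0.3063  0.7922] q [-0.982 -0.292  0.69   1.33   1.015  1.664  0.514] rot [3.119 0.854 2.058] z [ 0.373 -0.655 -0.657] y [0.875 0.483 0.015] F [ 0.  -1.8 -0.6] 0.0854
```

Emit:
arm_command([
  [[20,-10,-30],0.08,-1],
  [[20,-10,-30],0.08,-1],
  [[20,-10,-30],0.08,-1],
  [[20,-10,-30],0.08,-1],
  [[10,-5,-40],0.08,-1],
  [[10,-5,-40],0.08,-1],
  [[0,0,0],0,-1],
])

```text
clock: 24.25
position: [0.5357, -0.3546, 0.5915]
tool_rot: [3.12, 0.855, 2.54]
force: [-0.3, 0.5, 0.7]
grip_width: 0.0852
finger_force: 0.0
```

```bash
python3 -c "
from h import *
st()"
```

```text
24.25 [ 0.5357 -0.3546  0.5915] q [-0.843 -0.285  1.01   1.758  0.704  0.789  0.919] rot [3.12  0.855 2.54 ] z [ 0.634 -0.409 -0.656] y [0.553 0.833 0.014] F [-0.3  0.5  0.7] 0.0852
```

Emit:
arm_command([
  [[0,0,-40],0.065,-1],
  [[0,0,-40],0.065,-1],
  [[0,0,-40],0.065,-1],
  [[0,0,-40],0.065,-1],
  [[0,0,-40],0.065,-1],
  [[0,0,-40],0.065,-1],
  [[0,0,-40],0.065,-1],
  [[0,0,0],0.065,-1],
  [[0,0,0],0.065,-1],
  [[0,0,0],0.063,-1],
  [[0,0,0],0,-1],
])

```text
clock: 25.35
position: [0.4936, -0.3016, 0.3941]
tool_rot: [-3.139, 0.848, 3.106]
force: [-0.1, -0.5, 0.1]
grip_width: 0.0854
finger_force: 0.0
```

```bash
python3 -c "
from h import *
st()"
```

```text
25.35 [ 0.4936 -0.3016  0.3941] q [-0.903 -0.303  1.423  2.148 -0.422  0.328  2.515] rot [-3.139  0.848  3.106] z [ 0.749 -0.029 -0.661] y [ 0.037  0.999 -0.002] F [-0.1 -0.5  0.1] 0.0854
```

The tilt is good, but facing straight ahead at the rack folds the arm against its limits. Pinching the vertical +y leg of the bail lets the tool face along the arm at about −25°, and the rack stays upright. I'll turn back that way.

Emit:
arm_command([
  [[10,-5,20],-0.1,-0.5],
  [[10,-5,20],-0.1,0],
  [[10,-5,10],-0.1,0.29],
  [[10,-5,0],-0.1,0.29],
  [[5,0,-25],0,0.29],
  [[0,0,-30],0,0.29],
  [[0,0,-30],0,0.29],
  [[0,0,0],0,0.29],
])

```text
clock: 26.15
position: [0.5194, -0.3083, 0.3959]
tool_rot: [-3.131, 0.85, 2.837]
force: [-0.1, 0.0, 0.9]
grip_width: 0.0303
finger_force: 0.0
```

```bash
python3 -c "
from h import *
st()"
```

```text
26.15 [ 0.5194 -0.3083  0.3959] q [-0.803 -0.051  1.327  2.176 -0.701  0.187  2.446] rot [-3.131  0.85   2.837] z [ 0.713 -0.235 -0.66 ] y [ 0.307  0.952 -0.007] F [-0.1  0.   0.9] 0.0303
```

Emit:
arm_command([
  [[10,-6,-20],-0.03,0.29],
  [[10,-6,-20],-0.03,0.29],
  [[0,0,-30],0,0.29],
  [[0,0,-30],0,0.29],
  [[0,0,-30],0,0.29],
  [[0,0,-30],0,0.29],
  [[0,0,0],0,0.29],
])

```text
clock: 26.85
position: [0.4909, -0.2905, 0.3466]
tool_rot: [-3.134, 0.774, 2.792]
force: [0.2, -0.1, -0.5]
grip_width: 0.0301
finger_force: 0.0
```

```bash
python3 -c "
from h import *
st()"
```

```text
26.85 [ 0.4909 -0.2905  0.3466] q [-0.89  -0.     1.421  2.264 -0.824  0.162  2.519] rot [-3.134  0.774  2.792] z [ 0.654 -0.246 -0.715] y [ 0.347  0.938 -0.005] F [ 0.2 -0.1 -0.5] 0.0301
```

I'll fit a small kinematic model to the poses recorded so far, so I can find a way out of the folded elbow.

```bash
cat > kin.py <<'E'
import numpy as np
from scipy.optimize import least_squares
from scipy.spatial.transform import Rotation as Ro
D=[([.26828644,.56419432,.23085372],[-1.1971597,.52188888,-.03633987,1.59986799,.02119756,1.02113762,-.11279044],[-3.14067727,0,2.69776265]),
([.4319,-.2999,.4040],[.232,.224,.327,1.618,-.072,1.312,2.181],[-3.1398,-.0011,-3.1005]),
([.72274,-.46005,.38745],[.528,1.017,-.356,.261,.363,1.884,2.167],[-3.1081,-.0292,-2.9937]),
([.5382,-.3581,.5949],[.37,.506,.246,.751,-.083,1.919,2.259],[-3.125,-.043,-3.014]),
([.5007,-.3366,.6852],[.218,.391,.514,.738,-.168,1.933,2.32],[-3.033,.058,-3.007]),
([.4765,-.3286,.6993],[.062,.363,.712,.785,-.14,1.933,1.407],[-3.052,.148,2.319]),
([.44,-.3038,.8273],[-.212,.283,1.117,.654,-.216,1.933,1.479],[-3.073,.407,2.348]),
([.4675,-.2461,.8894],[-.364,.292,1.211,.519,-.216,1.933,1.344],[-3.115,.563,2.307]),
([.482,-.2218,.995],[-.054,.259,.588,.19,-.018,1.928,1.512],[-3.008,.805,2.696]),
([.5095,-.2773,.9603],[-.189,.51,1.263,.172,-.027,1.932,1.009],[-3.092,.948,1.821]),
([.4346,-.3063,.7922],[-.982,-.292,.69,1.33,1.015,1.664,.514],[3.119,.854,2.058]),
([.5357,-.3546,.5915],[-.843,-.285,1.01,1.758,.704,.789,.919],[3.12,.855,2.54]),
([.4936,-.3016,.3941],[-.903,-.303,1.423,2.148,-.422,.328,2.515],[-3.139,.848,3.106]),
([.5194,-.3083,.3959],[-.803,-.051,1.327,2.176,-.701,.187,2.446],[-3.131,.85,2.837]),
([.4909,-.2905,.3466],[-.89,0,1.421,2.264,-.824,.162,2.519],[-3.134,.774,2.792])]
S=np.array([-1,1,-1,1,-1,1,-1.])
AX=[2,1,2,1,2,1,2]
def fk(q,P):
    o=P[:24].reshape(8,3);b=P[24:32];p=np.zeros(3);R=np.eye(3)
    for i in range(7):
        p=p+R@o[i];v=np.zeros(3);v[AX[i]]=S[i]*q[i]+b[i];R=R@Ro.from_rotvec(v).as_matrix()
    return p+R@o[7],R@Ro.from_rotvec([0,0,b[7]]).as_matrix()
def res(P):
    r=[]
    for p,q,e in D:
        a,R=fk(q,P);r+=list((a-p)*5);r+=list((Ro.from_matrix(R).inv()*Ro.from_euler('xyz',e)).as_rotvec())
    return np.r_[r,(P-P0)*1e-3]
P0=np.zeros(32);P0[2]=.2;P0[5]=.15;P0[8]=.2;P0[11]=.2;P0[14]=.2;P0[17]=.2;P0[23]=.3;P0[31]=np.pi/2
if __name__=="__main__":
    best=None
    for b7 in (np.pi/2,-np.pi/2):
        P0[31]=b7
        s=least_squares(res,P0,max_nfev=300)
        if best is None or s.cost<best.cost: best=s
    r=best.fun[:90].reshape(-1,6);print(best.cost,abs(r[:,:3]).max()/5,abs(r[:,3:]).max());print(best.x[:24].reshape(8,3).round(3),best.x[24:].round(3));np.save("P.npy",best.x)
E
python3 kin.py
```

```text
1.7756957248680642e-05 0.0003160265342166957 0.0018237238288049465
[[ 0.    -0.     0.185]
 [-0.    -0.011  0.135]
 [ 0.    -0.011  0.265]
 [ 0.    -0.019  0.265]
 [ 0.    -0.019  0.21 ]
 [-0.    -0.     0.21 ]
 [-0.    -0.     0.014]
 [-0.    -0.     0.314]] [ 0.000e+00 -1.000e-03  0.000e+00  0.000e+00 -0.000e+00 -0.000e+00
  0.000e+00  1.571e+00]
```

```bash
cat > sim.py <<'E'
from kin import *
P=np.load("P.npy")
lo=np.array([-2.91,-.3,-1.5,.17,-1.26,.165,-2.52]);hi=np.array([2.91,2.13,1.42,2.43,4.41,1.93,2.52]);vm=.07*np.array([1.89,1.89,2.39,2.39,3.01,3.01,3.01])
O=P[:24].reshape(8,3);B=P[24:32]
def fkj(q):
    p=np.zeros(3);R=np.eye(3);ps=[];ax=[]
    for i in range(7):
        p=p+R@O[i];a=S[i]*R[:,AX[i]];ps.append(p);ax.append(a)
        t=S[i]*q[i]+B[i];c,s=np.cos(t),np.sin(t)
        R=R@(np.array([[c,-s,0],[s,c,0],[0,0,1]]) if AX[i]==2 else np.array([[c,0,s],[0,1,0],[-s,0,c]]))
    p=p+R@O[7];c,s=np.cos(B[7]),np.sin(B[7]);R=R@np.array([[c,-s,0],[s,c,0],[0,0,1]])
    J=np.array([np.r_[np.cross(a,p-x),a] for a,x in zip(ax,ps)]).T
    return p,R,J
def ik(q,p,R,n=15,w=.3):
    q=q.copy()
    for _ in range(n):
        a,M,J=fkj(q);E=R@M.T;ro=np.array([E[2,1]-E[1,2],E[0,2]-E[2,0],E[1,0]-E[0,1]])/2
        e=np.r_[p-a,w*ro];J=J.copy();J[3:]*=w
        if np.linalg.norm(e)<1e-4: break
        free=np.ones(7,bool)
        for _ in range(3):
            Jf=J*free;dq=Jf.T@np.linalg.solve(Jf@Jf.T+1e-4*np.eye(6),e)
            bad=free&(((q+dq>hi)&(dq>0)&(q>hi-1e-3))|((q+dq<lo)&(dq<0)&(q<lo+1e-3)))
            if not bad.any(): break
            free&=~bad
        q=np.clip(q+np.clip(dq,-.3,.3),lo,hi)
    return q
def row(q,sh,tu):
    a,M,_=fkj(q);c,s=np.cos(tu),np.sin(tu)
    q2=ik(q,a+np.array(sh)/1000,np.array([[c,-s,0],[s,c,0],[0,0,1]])@M)
    d=q2-q;k=min(1,1/max(1e-9,(abs(d)/vm).max()));return q+k*d
def desc(q):
    a,M,_=fkj(q);z=M[:,2];return a.round(3),"tilt %.1f az %.1f yz %.3f"%(np.degrees(np.arccos(-z[2])),np.degrees(np.arctan2(z[1],z[0])),M[2,1])
E
cat > t1.py <<'E'
from sim import *
def run(q,rows):
    for r in rows: q=row(q,r[0],r[1])
    return q
q=np.array(D[13][1]);q=run(q,[([10,-6,-20],-.03)]*2+[([0,0,-30],0)]*4);print("pred",q.round(2),desc(q)," obs",D[14][1])
q=np.array(D[11][1]);q=run(q,[([0,0,-40],.065)]*7+[([0,0,0],.065)]*3);print("pred",q.round(2),desc(q)," obs",D[12][1])
# search: via point then pre-grasp at leg with tool az g
import itertools
q0=np.array(D[14][1],float);leg=np.array([.523,-.3346,.075]);out=[]
def goto(q,tgt,az,n=26):
    rows=[]
    for _ in range(n):
        a,M,_j=fkj(q);z=M[:,2];cur=np.arctan2(z[1],z[0]);d=(np.array(tgt)-a)*1000;t=np.clip((az-cur+np.pi)%(2*np.pi)-np.pi,-.12,.12)
        L=np.linalg.norm(d)
        if L<4 and abs(t)<.02: break
        d=d*min(1,40/max(L,1e-6));d=d.round();t=round(float(t),3);rows.append((d.tolist(),t));q=row(q,d,t)
    return q,rows
rng=np.random.default_rng(0)
import time;T0=time.time()
while time.time()-T0<240 and len([o for o in out if o[0]<.012])<25:
    via=[.35+.4*rng.random(),-.6+.9*rng.random(),.4+.4*rng.random()];va=np.radians(-100+130*rng.random());g=np.radians(-70+75*rng.random())
    q1,r1=goto(q0,via,va)
    a,M,_=fkj(q1);ti=np.arccos(-M[2,2]);z=np.array([np.sin(ti)*np.cos(g),np.sin(ti)*np.sin(g),-np.cos(ti)])
    q2,r2=goto(q1,leg-.1*z,g)
    if np.linalg.norm(fkj(q2)[0]-(leg-.1*z))>.03: continue
    q3,r3=goto(q2,leg+.0187*z,g,8)
    M3=fkj(q3)[1];err=np.linalg.norm(fkj(q3)[0]-leg-.0187*z)
    mar=np.minimum(q3-lo,hi-q3).min()
    out.append((err+.1*abs(M3[2,1])+max(0,.08-mar)*.1,via,va,g,q1,q2,q3,len(r1)+len(r2)))
out.sort(key=lambda o:o[0])
for o in out[:6]: print(round(o[0],4),np.round(o[1],2),np.degrees([o[2],o[3]]).round(),o[6].round(2),o[7],desc(o[4]),desc(o[6]))
import pickle;pickle.dump(out[:20],open("out.pkl","wb"));print(len(out),time.time()-T0)
E
timeout 500 python3 t1.py
```

```text
pred [-0.23  0.06  0.75  2.18 -0.85  0.16  2.52] (array([ 0.524, -0.31 ,  0.37 ]), 'tilt 46.5 az -22.0 yz -0.031')  obs [-0.89, 0, 1.421, 2.264, -0.824, 0.162, 2.519]
pred [-0.95 -0.3   1.42  2.22  0.04  0.2   2.03] (array([ 0.486, -0.309,  0.363]), 'tilt 46.6 az -10.4 yz -0.067')  obs [-0.903, -0.303, 1.423, 2.148, -0.422, 0.328, 2.515]
0.001 [0.56 0.24 0.43] [  9. -65.] [ 0.25  0.75 -0.09  2.17  1.95  0.71 -1.23] 32 (array([0.555, 0.236, 0.426]), 'tilt 43.8 az 9.4 yz -0.004') (array([ 0.529, -0.347,  0.061]), 'tilt 43.8 az -65.0 yz -0.004')
0.0015 [ 0.58 -0.31  0.64] [-56. -41.] [ 0.5   0.7  -0.17  2.25  2.55  0.57 -1.24] 30 (array([ 0.578, -0.31 ,  0.638]), 'tilt 39.7 az -56.1 yz 0.058') (array([ 0.532, -0.343,  0.061]), 'tilt 40.2 az -40.6 yz -0.010')
0.0016 [0.59 0.27 0.43] [-35. -14.] [ 1.18  0.82 -0.85  2.1   1.95  0.39  0.11] 44 (array([0.591, 0.266, 0.429]), 'tilt 33.6 az -35.0 yz 0.063') (array([ 0.533, -0.337,  0.059]), 'tilt 31.4 az -14.2 yz 0.012')
0.0018 [ 0.57 -0.07  0.74] [-81. -40.] [ 0.52  0.69 -0.18  2.23  2.53  0.5  -1.17] 41 (array([ 0.571, -0.066,  0.738]), 'tilt 36.8 az -81.2 yz 0.069') (array([ 0.532, -0.342,  0.06 ]), 'tilt 38.0 az -39.5 yz -0.015')
0.0019 [0.63 0.25 0.45] [ 12. -66.] [-0.11  0.81  0.39  2.19  2.14  0.44 -1.57] 32 (array([0.631, 0.249, 0.451]), 'tilt 44.0 az 12.4 yz -0.004') (array([ 0.528, -0.346,  0.063]), 'tilt 44.2 az -65.6 yz -0.002')
0.0024 [ 0.47 -0.16  0.76] [ 21. -43.] [ 0.78  0.79 -0.57  2.26  2.35  0.83 -0.94] 32 (array([ 0.474, -0.163,  0.756]), 'tilt 44.0 az 21.4 yz 0.016') (array([ 0.533, -0.344,  0.061]), 'tilt 43.6 az -43.2 yz -0.020')
42 4.103060483932495
```

```bash
cat > plan.py <<'E'
from sim import *
leg=np.array([.523,-.3346,.075]);rk=np.radians(4.3)
H=np.array([.6475,.0494,.2705]);hy=.047
def hw(p): c,s=np.cos(hy),np.sin(hy);return H+np.array([c*p[0]-s*p[1],s*p[0]+c*p[1],p[2]])
pts=[]
for y in np.arange(-.2,.201,.01):
    for a in range(0,360,45): pts.append(hw([.006*np.cos(np.radians(a)),y,.006*np.sin(np.radians(a))]))
for y in (-.006,0,.006):
    for z in np.arange(-.06,.04,.005): pts+=[hw([-.0105,y,z]),hw([-.0125,y,z])]
    for x,z in [(-.021,-.0925),(-.019,-.10),(-.015,-.108),(-.011,-.117),(0,-.119),(.011,-.115),(.015,-.1),(.013,-.092),(.002,-.079),(-.006,-.068)]: pts.append(hw([x,y,z]))
pts=np.array(pts)
def clear(p,R):
    t=(pts-p)@R  # tool coords, TCP origin
    d=lambda hx,hy_,z0,z1:np.max(np.stack([abs(t[:,0])-hx,abs(t[:,1])-hy_,t[:,2]-z1,z0-t[:,2]]),0).min()
    return min(d(.0425,.0425,-.4,-.0727),d(.011,.022,-.0727,.0),d(.016,.045,-.0727,-.035))
def goto(q,tgt,az,n=30,step=40,tm=.12):
    rows=[]
    for _ in range(n):
        a,M,_j=fkj(q);z=M[:,2];cur=np.arctan2(z[1],z[0]);d=(np.array(tgt)-a)*1000;t=np.clip((az-cur+np.pi)%(2*np.pi)-np.pi,-tm,tm)
        L=np.linalg.norm(d)
        if L<1.5 and abs(t)<.01: break
        d=(d*min(1,step/max(L,1e-6))).round();t=round(float(t),3);rows.append((d.tolist(),t));q=row(q,d,t)
    return q,rows
def ztool(q,g): ti=np.arccos(-fkj(q)[1][2,2]);return np.array([np.sin(ti)*np.cos(g),np.sin(ti)*np.sin(g),-np.cos(ti)])
def place(q3,g,f,up=.0,back=.0):
    ry=f+rk-g  # rack yaw
    c=hw([0,0,-.1125]);p=c+np.array([-.0255*np.sin(ry),.0255*np.cos(ry),-.1055+leg[2]])+[-back*np.cos(hy),-back*np.sin(hy),up]
    return p+.0187*ztool(q3,f)
def grasp(q1,g):
    q2,r2=goto(q1,leg-.1*ztool(q1,g),g)
    q3,r3=goto(q2,leg+.0187*ztool(q2,g),g,12)
    return q2,q3,r2,np.linalg.norm(fkj(q3)[0]-leg-.0187*ztool(q3,g))
def carry(q3,g,f):
    a=fkj(q3)[0];q4,_=goto(q3,a+[0,0,.22],g);mid=np.array([.48,-.1,.33]);q5,_=goto(q4,mid,(g+f)/2)
    q6,_=goto(q5,place(q5,g,f,.04,.07),f);q7,_=goto(q6,place(q6,g,f,.03,0),f,12,10);q8,_=goto(q7,place(q7,g,f),f,12,10)
    e=np.linalg.norm(fkj(q8)[0]-place(q8,g,f))
    cl=min(clear(*fkj(q)[:2]) for q in (q6,q7,q8));return q6,q7,q8,e,cl
E
cat > t2.py <<'E'
from plan import *
import time,pickle
q0=np.array(D[14][1],float);rng=np.random.default_rng(1);T0=time.time();out=[]
while time.time()-T0<200:
    via=[.4+.25*rng.random(),-.4+.7*rng.random(),.4+.4*rng.random()];va=np.radians(-90+130*rng.random());g=np.radians(-75+70*rng.random())
    q1,r1=goto(q0,via,va);q2,q3,r2,e=grasp(q1,g)
    if e>.004 or abs(fkj(q3)[1][2,1])>.04 or fkj(q3)[1][2,2]>-.3: continue
    for ry in np.radians([0,15,25,-12]):
        f=g-rk+ry+hy;q6,q7,q8,e2,cl=carry(q3,g,f)
        if e2>.006: continue
        a,M,_=fkj(q8);lev=np.linalg.norm(fkj(q8)[1][2]-fkj(q3)[1][2])
        mar=min(np.minimum(x-lo,hi-x).min() for x in (q3,q8))
        out.append((cl-lev*.1-max(0,.1-mar)*.1,cl,lev,mar,via,va,g,f,np.degrees(ry),len(r1)+len(r2),q1,q3,q8))
out.sort(key=lambda o:-o[0])
for o in out[:8]: print(np.round(o[:4],4),np.round(o[4],2),np.degrees(o[5:8]).round(),o[8],o[9],desc(o[10])[1:],desc(o[11])[1:],"|",desc(o[12]),o[11].round(2),o[12].round(2))
pickle.dump(out[:10],open("o2.pkl","wb"));print(len(out))
E
python3 t2.py
```

```text
[-0.0035 -0.0034  0.0004  0.3322] [0.41 0.04 0.71] [ 24. -66. -43.] 25.0 50 ('tilt 43.3 az 19.3 yz 0.060',) ('tilt 37.8 az -66.3 yz 0.031',) | (array([0.644, 0.064, 0.113]), 'tilt 37.8 az -42.9 yz 0.032') [ 0.83  0.86 -0.82  2.1   1.8   1.06 -0.87] [ 0.17  0.87 -0.96  1.93  1.55  1.28 -0.83]
[-3.600e-03 -3.500e-03  3.000e-04  3.219e-01] [0.44 0.26 0.79] [  0. -70. -47.] 25.0 45 ('tilt 41.7 az 0.4 yz 0.032',) ('tilt 41.7 az -70.4 yz 0.032',) | (array([0.645, 0.063, 0.113]), 'tilt 41.7 az -47.0 yz 0.033') [ 0.52  0.77 -0.45  2.11  1.77  0.91 -1.07] [-0.04  0.79 -0.69  1.92  1.47  1.18 -0.93]
[-0.0036 -0.0035  0.0012  0.1766] [0.5  0.06 0.67] [ -5. -41. -27.] 14.999999999999998 33 ('tilt 43.8 az -4.8 yz 0.023',) ('tilt 43.2 az -40.8 yz -0.013',) | (array([0.651, 0.068, 0.114]), 'tilt 43.2 az -27.4 yz -0.012') [ 0.9   0.82 -0.7   2.25  2.34  0.85 -0.83] [ 0.11  0.79 -0.81  2.07  1.77  1.1  -0.78]
[-3.60e-03 -3.60e-03  2.00e-04  3.04e-01] [0.49 0.13 0.77] [ 32. -71. -47.] 25.0 36 ('tilt 43.8 az 32.4 yz 0.017',) ('tilt 43.8 az -70.9 yz 0.017',) | (array([0.644, 0.063, 0.114]), 'tilt 43.8 a
[... 643 characters left out ...]
0.75  0.08  2.17  1.96  0.59 -1.33] [-0.5   0.72 -0.06  1.89  1.18  0.86 -0.88]
[-0.0038 -0.0037  0.001   0.1757] [ 0.46 -0.25  0.77] [ -9. -44. -31.] 14.999999999999998 33 ('tilt 44.3 az -9.5 yz 0.020',) ('tilt 44.1 az -43.9 yz -0.036',) | (array([0.651, 0.067, 0.114]), 'tilt 44.1 az -30.5 yz -0.035') [ 0.86  0.82 -0.68  2.25  2.31  0.91 -0.84] [ 0.1   0.8  -0.82  2.06  1.75  1.15 -0.77]
[-3.800e-03 -3.800e-03  2.000e-04  3.089e-01] [0.5  0.24 0.77] [  6. -72. -48.] 25.0 40 ('tilt 43.8 az 6.1 yz 0.016',) ('tilt 43.8 az -71.7 yz 0.016',) | (array([0.644, 0.062, 0.114]), 'tilt 43.8 az -48.3 yz 0.016') [ 0.3   0.76 -0.19  2.12  1.77  0.79 -1.17] [-0.23  0.74 -0.45  1.93  1.4   1.07 -0.94]
1927
```

```bash
sed -i 's/d(.011,.022,-.0727,.0)/d(.011,.018,-.0727,.0)/' plan.py
python3 - <<'E'
import plan; from plan import *
q0=np.array(D[14][1],float)
q1,r1=goto(q0,[.55,-.08,.65],np.radians(-1));print(len(r1),desc(q1),q1.round(2))
for lz in (.055,.062,.075):
    plan.leg[2]=lz
    for gd in (-74,-60):
        g=np.radians(gd);q2,q3,r2,e=grasp(q1,g)
        for ry in (0,12,25):
            f=g-rk+np.radians(ry)+hy;q6,q7,q8,e2,cl=carry(q3,g,f);print(lz,gd,ry,round(e,4),round(e2,4),"clear",[round(clear(*fkj(q)[:2]),4) for q in (q6,q7,q8)],desc(q3)[1])
for r in r1: print(r,end=' ')
E
```

```text
11 (array([ 0.55, -0.08,  0.65]), 'tilt 44.0 az -1.0 yz 0.013') [-0.26 -0.2   0.23  1.65  0.08  0.92  1.5 ]
0.055 -74 0 0.0004 0.0004 clear [np.float64(0.0207), np.float64(-0.0255), np.float64(-0.0211)] tilt 43.8 az -74.0 yz 0.011
0.055 -74 12 0.0004 0.0005 clear [np.float64(0.0283), np.float64(-0.0075), np.float64(0.0001)] tilt 43.8 az -74.0 yz 0.011
0.055 -74 25 0.0004 0.0004 clear [np.float64(0.0324), np.float64(0.008), np.float64(0.0125)] tilt 43.8 az -74.0 yz 0.011
0.055 -60 0 0.0005 0.0005 clear [np.float64(0.0274), np.float64(-0.009), np.float64(-0.0004)] tilt 43.8 az -60.0 yz 0.012
0.055 -60 12 0.0005 0.0006 clear [np.float64(0.0313), np.float64(0.0049), np.float64(0.0106)] tilt 43.8 az -60.0 yz 0.012
0.055 -60 25 0.0005 0.0006 clear [np.float64(0.0388), np.float64(0.0068), np.float64(0.0085)] tilt 43.8 az -60.0 yz 0.012
0.062 -74 0 0.0005 0.0005 clear [np.float64(0.0204), np.float64(-0.0272), np.float64(-0.0229)] tilt 43.8 az -74.0 yz 0.011
0.062 -74 12 0.0005 0.0005 clear [np.float64(0.0278), np.float64(-0.0087), np.float64(-0.0004)] tilt 43.8 az -74.0 yz 0.011
0.062 -74 25
[... 798 characters left out ...]
.float64(0.011)] tilt 43.8 az -74.0 yz 0.012
0.075 -60 0 0.0004 0.0001 clear [np.float64(0.02), np.float64(-0.015), np.float64(-0.0064)] tilt 43.8 az -60.0 yz 0.012
0.075 -60 12 0.0004 0.0004 clear [np.float64(0.0222), np.float64(-0.0022), np.float64(0.0096)] tilt 43.8 az -60.0 yz 0.012
0.075 -60 25 0.0004 0.0005 clear [np.float64(0.0293), np.float64(-0.0042), np.float64(0.0098)] tilt 43.8 az -60.0 yz 0.012
([6.0, 23.0, 32.0], 0.12) ([6.0, 22.0, 33.0], 0.12) ([6.0, 22.0, 33.0], 0.12) ([6.0, 22.0, 33.0], 0.074) ([6.0, 22.0, 33.0], -0.0) ([6.0, 22.0, 33.0], -0.002) ([6.0, 22.0, 33.0], 0.001) ([5.0, 22.0, 33.0], -0.0) ([6.0, 22.0, 33.0], -0.0) ([5.0, 22.0, 33.0], -0.0) ([3.0, 11.0, 17.0], -0.0)
```

The model reproduces the arm well. The plan is to pinch the +y bail leg about 62 mm up with the tool azimuth near −60°, passing through a via point that unfolds the elbow. I'll go to that via point now.

Emit:
arm_command([
  [[6,23,32],0.12,0.29],
  [[6,22,33],0.12,0.29],
  [[6,22,33],0.12,0.29],
  [[6,22,33],0.074,0.29],
  [[6,22,33],0,0.29],
  [[6,22,33],0,0.29],
  [[6,22,33],0,0.29],
  [[5,22,33],0,0.29],
  [[6,22,33],0,0.29],
  [[5,22,33],0,0.29],
  [[0,0,0],0,0.29],
])

```text
clock: 27.95
position: [0.5483, -0.0902, 0.6377]
tool_rot: [3.123, 0.776, 3.097]
force: [0.1, -1.2, -1.5]
grip_width: 0.0302
finger_force: 0.0
```

```bash
cat > next.py <<'E'
import plan; from plan import *
from h import st
plan.leg[2]=.062
s,_=st();q=s["qpos"];print(desc(q))
for gd in (-60,-50,-68):
    g=np.radians(gd);q2,q3,r2,e=grasp(q,g);print(gd,len(r2),round(e,4),desc(q2),desc(q3),q2.round(2),q3.round(2))
    for ry in (8,15,22):
        f=g-rk+np.radians(ry)+hy;q6,q7,q8,e2,cl=carry(q3,g,f);print(ry,round(e2,4),[round(clear(*fkj(x)[:2]),4) for x in (q6,q7,q8)],q8.round(2))
    print(r2)
E
python3 next.py
```

```text
27.95 [ 0.5483 -0.0902  0.6377] q [-0.247 -0.208  0.25   1.689  0.066  0.878  1.531] rot [3.123 0.776 3.097] z [ 0.7   -0.013 -0.714] y [0.032 0.999 0.013] F [ 0.1 -1.2 -1.5] 0.0302
(array([ 0.548, -0.09 ,  0.638]), 'tilt 44.5 az -1.1 yz 0.013')
-60 15 0.0005 (array([ 0.488, -0.274,  0.133]), 'tilt 44.1 az -60.0 yz 0.010') (array([ 0.529, -0.346,  0.049]), 'tilt 44.1 az -60.0 yz 0.010') [ 0.13  0.53 -0.1   2.35  1.85  0.71 -1.19] [ 0.28  0.77 -0.09  2.21  2.12  0.72 -1.33]
8 0.0006 [np.float64(0.0243), np.float64(-0.0011), np.float64(0.0087)] [-0.42  0.76 -0.18  1.87  1.24  0.96 -0.93]
15 0.0006 [np.float64(0.0283), np.float64(0.004), np.float64(0.0114)] [-0.41  0.74 -0.19  1.94  1.37  0.9  -0.95]
22 0.0004 [np.float64(0.033), np.float64(0.0033), np.float64(0.0105)] [-0.38  0.71 -0.2   2.02  1.51  0.84 -0.97]
[([-4.0, -14.0, -37.0], -0.12), ([-4.0, -14.0, -37.0], -0.12), ([-5.0, -14.0, -37.0], -0.12), ([-5.0, -13.0, -37.0], -0.12), ([-4.0, -13.0, -37.0], -0.12), ([-5.0, -14.0, -37.0], -0.12), ([-4.0, -13.0, -37.0], -0.12), ([-4.0, -13.0, -37.0], -0.12), ([-5.0, -14.0, -37.0], -0.12),
[... 1550 characters left out ...]
 1.07 -0.93]
15 0.0006 [np.float64(0.028), np.float64(-0.0005), np.float64(0.0103)] [-0.39  0.77 -0.23  1.87  1.25  1.   -0.94]
22 0.0005 [np.float64(0.0287), np.float64(0.0041), np.float64(0.0125)] [-0.37  0.74 -0.24  1.94  1.37  0.94 -0.95]
[([-4.0, -13.0, -38.0], -0.12), ([-4.0, -13.0, -38.0], -0.12), ([-4.0, -13.0, -37.0], -0.12), ([-4.0, -13.0, -37.0], -0.12), ([-4.0, -13.0, -37.0], -0.12), ([-4.0, -13.0, -37.0], -0.12), ([-4.0, -13.0, -37.0], -0.12), ([-4.0, -14.0, -37.0], -0.12), ([-4.0, -13.0, -37.0], -0.12), ([-4.0, -14.0, -37.0], -0.12), ([-3.0, -13.0, -38.0], -0.073), ([-4.0, -14.0, -37.0], 0.0), ([-3.0, -13.0, -38.0], 0.0), ([-4.0, -14.0, -37.0], 0.0), ([-1.0, -5.0, -16.0], 0.0)]
```

Emit:
arm_command([
  [[-4,-14,-37],-0.12,0.29],
  [[-4,-14,-37],-0.12,0.29],
  [[-5,-14,-37],-0.12,0.29],
  [[-5,-13,-37],-0.12,0.29],
  [[-4,-13,-37],-0.12,0.29],
  [[-5,-14,-37],-0.12,0.29],
  [[-4,-13,-37],-0.12,0.29],
  [[-4,-13,-37],-0.12,0.29],
  [[-5,-14,-37],-0.06,0.29],
  [[-4,-13,-37],-0.05,0.29],
  [[-5,-14,-37],0,0.29],
  [[-4,-13,-37],0,0.29],
  [[-5,-13,-37],0,0.29],
  [[-2,-7,-20],0,0.29],
  [[0,0,0],0,0.29],
])

```text
clock: 29.45
position: [0.4899, -0.264, 0.1624]
tool_rot: [3.133, 0.76, 2.136]
force: [-0.5, 0.4, 0.7]
grip_width: 0.0301
finger_force: 0.0
```

```bash
cat > n2.py <<'E'
import plan; from plan import *
from h import st
plan.leg[2]=.062
s,_=st();q=s["qpos"];print(desc(q))
a,M,_=fkj(q);z=M[:,2];g=np.arctan2(z[1],z[0])
for b in (.1,.03,0): print("to back",b,((leg+(.0187-b)*z-s["position"])*1000).round(1))
E
python3 n2.py
```

```text
29.45 [ 0.4899 -0.264   0.1624] q [ 0.12   0.449 -0.094  2.352  1.8    0.654 -1.071] rot [3.133 0.76  2.136] z [ 0.376 -0.577 -0.725] y [0.841 0.541 0.006] F [-0.5  0.4  0.7] 0.0301
(array([ 0.49 , -0.263,  0.162]), 'tilt 43.6 az -56.8 yz 0.006')
to back 0.1 [  2.4 -23.7 -41.5]
to back 0.03 [ 28.8 -64.  -92.2]
to back 0 [  40.1  -81.3 -114. ]
```

Emit:
arm_command([
  [[1,-12,-21],0,0.29],
  [[1,-12,-20],0,0.29],
  [[10,-15,-18],0,0.29],
  [[10,-15,-18],0,0.29],
  [[8,-12,-16],0,0.29],
  [[6,-9,-12],0,0.29],
  [[4,-6,-8],0,0.29],
  [[0,0,0],0,0.29],
  [[0,0,0],0,0.5],
  [[0,0,0],0,0.7],
  [[0,0,0],0,0.8],
  [[0,0,0],0,0.9],
  [[0,0,0],0,1],
  [[0,0,0],0,1],
  [[0,0,0],0,1],
], newtons=100)

```text
clock: 30.95
position: [0.5314, -0.3446, 0.0529]
tool_rot: [3.127, 0.764, 2.133]
force: [-4.4, 5.4, 11.0]
grip_width: 0.0019
finger_force: 86.6
```

```bash
cat n2.py | head -5 > n3.py; python3 n3.py; python3 -c "
from h import *
s=bot.observe();print(s['finger_force'],s['force'],s['moment'])"
```

```text
30.95 [ 0.5314 -0.3446  0.0529] q [ 0.315  0.756 -0.11   2.22   2.199  0.709 -1.322] rot [3.127 0.764 2.133] z [ 0.381 -0.578 -0.722] y [0.841 0.541 0.01 ] F [-4.4  5.4 11. ] 0.0019
(array([ 0.532, -0.344,  0.053]), 'tilt 43.8 az -56.5 yz 0.011')
86.59209609031677 [-4.41620839  5.35596869 11.02622279] [-0.08844025  0.4074017  -0.1806657 ]
```

Emit:
arm_command([
  [[0,0,3],0,1],
  [[0,0,5],0,1],
  [[0,0,8],0,1],
  [[0,0,10],0,1],
  [[0,0,10],0,1],
  [[0,0,10],0,1],
  [[0,0,0],0,1],
  [[0,0,0],0,1],
])

```text
clock: 31.75
position: [0.5314, -0.3447, 0.0986]
tool_rot: [3.127, 0.764, 2.133]
force: [-0.7, 0.3, -3.7]
grip_width: 0.0014
finger_force: 84.9
```

Run:
```python
from h import *
for k in range(3):
    s=bot.observe();w=grab_frame("wrist");print(s["grip_width"],s["finger_force"],s["force"].round(2),s["moment"].round(3))
S0=load("side5.pkl");f=grab_frame("side");keep(f,"side7.pkl");keep(w,"w7.pkl")
# where the steel rack stood in the side view: has it moved?
d=np.abs(f["image"].astype(int)-S0["image"]).sum(2)
x,y=proj(f,[.525,-.36,.03]).astype(int);print("rack px",x,y,"change there",d[y-8:y+8,x-12:x+12].mean(),"ref noise",d[330:345,420:440].mean())
st()
```

```text
0.0014244751758057878 84.94200468063354 [-0.73  0.3  -3.66] [ 1.083  0.587 -0.028]
0.001846858421168576 84.9418830871582 [-0.22 -0.18 -2.58] [0.998 0.646 0.001]
0.0014116173778655219 84.94308471679688 [-0.15 -0.38 -3.95] [ 1.038  0.682 -0.007]
rack px 311 199 change there 59.734375 ref noise 15.11
31.95 [ 0.531  -0.3447  0.0976] q [ 0.282  0.652 -0.067  2.223  2.102  0.626 -1.217] rot [3.128 0.763 2.134] z [ 0.38  -0.577 -0.723] y [0.841 0.541 0.009] F [ 0.6  0.3 -2.8] 0.0022
```

The rack is in hand: −3.4 N, about 0.33 kg. I'll plan the carry from the actual joint state.

```bash
cat > n4.py <<'E'
import plan; from plan import *
from h import st
s,_=st();q=s["qpos"]
plan.leg[2]=.0664;g=np.radians(-56.5);E={}
def show(n,q0,q1,r): print(n,len(r),desc(q1),q1.round(2),"clear",round(clear(*fkj(q1)[:2]),4),"\n",r)
for ry in (15,):
    f=g-rk+np.radians(ry)+hy;print("f",np.degrees(f))
    a=fkj(q)[0];q4,r=goto(q,a+[0,0,.09],g);show("lift",q,q4,r)
    q5,r=goto(q4,[.50,-.15,.22],(g+f)/2,30,35,.05);show("mid",q4,q5,r)
    q6,r=goto(q5,place(q5,g,f,.04,.06),f,30,30,.05);show("pre",q5,q6,r)
    for up,b in ((.03,.06),(.03,.03),(.03,.02),(.028,.012),(.024,.004),(.015,0),(.005,0),(0,0)):
        q7,r=goto(q6,place(q6,g,f,up,b),f,12,10);print(up,b,"clear",round(clear(*fkj(q7)[:2]),4),"TCP",fkj(q7)[0].round(4));q6=q7
E
python3 n4.py
```

```text
31.95 [ 0.531  -0.3447  0.0976] q [ 0.282  0.652 -0.067  2.223  2.102  0.626 -1.217] rot [3.128 0.763 2.134] z [ 0.38  -0.577 -0.723] y [0.841 0.541 0.009] F [ 0.6  0.3 -2.8] 0.0022
f -43.10709836288514
lift 3 (array([ 0.531, -0.344,  0.188]), 'tilt 43.7 az -56.5 yz 0.010') [ 0.18  0.46  0.07  2.2   1.8   0.48 -0.88] clear 0.1614 
 [([0.0, 0.0, 40.0], 0.002), ([0.0, -0.0, 40.0], -0.0), ([0.0, -0.0, 10.0], -0.0)]
mid 6 (array([ 0.5 , -0.15,  0.22]), 'tilt 43.7 az -49.8 yz 0.010') [-0.15  0.29 -0.09  2.36  1.47  0.7  -0.84] clear 0.0802 
 [([-5.0, 34.0, 6.0], 0.05), ([-6.0, 34.0, 6.0], 0.05), ([-5.0, 34.0, 6.0], 0.016), ([-6.0, 34.0, 5.0], 0.0), ([-5.0, 34.0, 6.0], 0.0), ([-4.0, 24.0, 3.0], 0.0)]
pre 9 (array([0.589, 0.062, 0.146]), 'tilt 43.7 az -43.1 yz 0.010') [-0.42  0.59 -0.23  2.11  1.37  0.89 -0.96] clear 0.0224 
 [([11.0, 26.0, -9.0], 0.05), ([11.0, 26.0, -9.0], 0.05), ([11.0, 26.0, -9.0], 0.017), ([11.0, 26.0, -9.0], 0.0), ([11.0, 26.0, -9.0], 0.0), ([11.0, 26.0, -9.0], 0.0), ([11.0, 26.0, -9.0], 0.0), ([11.0, 26.0, -10.0], 0.0), ([1.0, 4.0, -1.0], 0.0)]
0.03 0.06 clear 0.0293 TCP [0.5892 0.062  0.1356]
0.03 0.03 clear 0.0143 TCP [0.6192 0.063  0.1356]
0.03 0.02 clear 0.0097 TCP [0.6292 0.064  0.1356]
0.028 0.012 clear 0.0069 TCP [0.6372 0.0639 0.1336]
0.024 0.004 clear 0.006 TCP [0.6451 0.0648 0.1295]
0.015 0 clear 0.0094 TCP [0.6491 0.0648 0.1205]
0.005 0 clear 0.012 TCP [0.6491 0.0648 0.1105]
0 0 clear 0.0137 TCP [0.6491 0.0648 0.1055]
```

Emit:
arm_command([
  [[0,0,20],0,1],
  [[0,0,35],0,1],
  [[-2,10,35],0,1],
  [[-5,22,8],0.03,1],
  [[-6,34,6],0.04,1],
  [[-5,34,5],0.04,1],
  [[-6,34,5],0,1],
  [[-5,34,5],0,1],
  [[-2,26,3],0,1],
  [[5,26,-5],0.03,1],
  [[11,26,-9],0.04,1],
  [[11,26,-9],0.04,1],
  [[11,26,-9],0,1],
  [[11,26,-9],0,1],
  [[11,26,-9],0,1],
  [[11,26,-9],0,1],
  [[8,14,-8],0,1],
  [[5,6,-6],0,1],
  [[0,0,0],0,1],
  [[0,0,0],0,1],
])

```text
clock: 33.95
position: [0.5838, 0.0498, 0.1472]
tool_rot: [3.129, 0.764, 2.353]
force: [0.1, 0.8, -3.3]
grip_width: 0.0017
finger_force: 85.1
```

```bash
cat > n5.py <<'E'
import plan; from plan import *
from h import st,grab_frame,keep,bot
s,M=st();q=s["qpos"];plan.leg[2]=.0664;g=np.radians(-56.5);z=M[:,2];f=np.arctan2(z[1],z[0]);print("az",np.degrees(f),"rack yaw rel hook",np.degrees(f+rk-g-hy))
for up,b in ((.04,.06),(.03,.06),(.03,.03),(.03,.02),(.028,.012),(.024,.004),(.015,0),(0,0)):
    print(up,b,((place(q,g,f,up,b)-s["position"])*1000).round(1))
E
python3 n5.py
python3 - <<'E'
from h import *
keep(grab_frame("side"),"side8.pkl");keep(grab_frame("wrist"),"w8.pkl");print(bot.observe()["moment"],bot.observe()["finger_force"])
f=load("side8.pkl")
# vertical-ness of rack in side view: steel/dark pixels vs the empty scene
S0=load("side0.pkl");d=np.abs(f["image"].astype(int)-S0["image"]).sum(2)
x,y=proj(f,[.59,.045,.15]).astype(int);print(x,y)
m=(d[y-30:y+35:3,x-30:x+40:2]>60)
print("\n".join("".join("#" if v else "." for v in r) for r in m))
E
```

```text
33.95 [0.5838 0.0498 0.1472] q [-0.413  0.578 -0.222  2.122  1.37   0.888 -0.964] rot [3.129 0.764 2.353] z [ 0.496 -0.482 -0.722] y [0.703 0.711 0.009] F [ 0.1  0.8 -3.3] 0.0017
az -44.17684288134067 rack yaw rel hook 13.930255481544464
0.04 0.06 [ 5.8 12.2 -1.8]
0.03 0.06 [  5.8  12.2 -11.8]
0.03 0.03 [ 35.7  13.6 -11.8]
0.03 0.02 [ 45.7  14.1 -11.8]
0.028 0.012 [ 53.7  14.5 -13.8]
0.024 0.004 [ 61.7  14.8 -17.8]
0.015 0 [ 65.7  15.  -26.8]
0 0 [ 65.7  15.  -41.8]
[0.90513741 0.82632005 0.01370114] 85.05770087242126
277 236
.....#.....................###...##
.....#..................###########
.....#...........#.....############
....#..................############
...#............##.....############
..#..............#....#############
..................#.###############
#.................#################
##.............####################
.#.##.........#####################
........#####....##########.#######
..............############.........
..........################.........
..........#################........
.........#....#############........
.........##################........
.........#######.##...#..##........
.............#..##########.........
...............................####
........................###########
....................###############
......#..#.......##################
```

Emit:
arm_command([
  [[3,6,-5],0,1],
  [[8,6,-5],0,1],
  [[10,2,-2],0,1],
  [[10,0,0],0,1],
  [[8,0,0],0,1],
  [[6,0,0],0,1],
  [[5,0,0],0,1],
  [[4,0.5,-2],0,1],
  [[4,0.5,-2],0,1],
  [[3,0,-1],0,1],
  [[0,0,0],0,1],
])

```text
clock: 35.15
position: [0.6454, 0.0662, 0.1299]
tool_rot: [3.128, 0.763, 2.353]
force: [-0.1, 0.0, -3.2]
grip_width: 0.0017
finger_force: 85.1
```

```bash
python3 n5.py
python3 - <<'E'
from h import *
f=grab_frame("side");keep(f,"side9.pkl");s=bot.observe();print(s["force"].round(2),s["moment"].round(3))
S0=load("side0.pkl");S5=load("side5.pkl")
x,y=proj(f,[.6475,.05,.17]).astype(int);print(x,y,"cup",proj(f,[.6475,.05,.158]).round(1))
im=f["image"].astype(int).mean(2);i5=S5["image"].astype(int).mean(2)
for nm,I in (("hook only",i5),("now",im)):
    print(nm)
    for r in range(y-14,y+22,2): print(r," ".join("%3d"%v for v in I[r,x-14:x+22:1]))
E
```

```text
35.15 [0.6454 0.0662 0.1299] q [-0.395  0.671 -0.206  1.969  1.359  0.886 -0.879] rot [3.128 0.763 2.353] z [ 0.497 -0.481 -0.723] y [0.703 0.712 0.01 ] F [-0.1  0.  -3.2] 0.0017
az -44.05589681938098 rack yaw rel hook 14.051201543504154
0.04 0.06 [-55.9  -4.2  15.5]
0.03 0.06 [-55.9  -4.2   5.5]
0.03 0.03 [-25.9  -2.8   5.5]
0.03 0.02 [-15.9  -2.3   5.5]
0.028 0.012 [-7.9 -1.9  3.5]
0.024 0.004 [ 0.1 -1.6 -0.5]
0.015 0 [ 4.1 -1.4 -9.5]
0 0 [  4.1  -1.4 -24.5]
[-0.61 -0.45 -2.86] [0.87  0.793 0.04 ]
252 228 cup [253.  232.8]
hook only
214  54  62  91 104 106  96  92  95  94  87  79  83 101 110 108 107  96  77  60  72  99 109 105 106 107 102  78  59  51  58  74  80  78  68  59  51
216  51  64  81 102 103  92  90  92  92  81  83 101 105 110 101  85  69  58  67  90 105 110 110 107 110 102  79  57  52  58  80  92  92  77  65  67
218  54  60  80  94  86  89  92  93  86  86  90 101 104  90  73  59  68  84 103 106 110 112 108 110 109 103  78  54  49  66  88 104 106 107 101 101
220  53  57  67  88  87  92  93  87  78  82  98  97  85  67  62  78  95 106 107 105 106 108 109 109 111 104  79  52
[... 4072 characters left out ...]
  72  59  47  47  51  54  49  54  56  54  50  46  41  30  30  24  21  24  26  21  22  26  25  32  24  21  26
242  85  84  85  88  89  86  86  81  68  62  59  53  54  52  52  53  53  63  80  78  60  30  32  25  31  17  25  18  26  22  17  30  19  28  25  21
244  70  69  64  61  65  66  65  67  66  72  82  74  74  70  67  69  62  54  61  52  37  30  26  26  19  24  24  24  21  26  28  34  39  47  43  38
246  93  81  69  67  64  62  65  64  68  80  90  92  94  92  92  94  81  66  57  52  38  15  24  27  25  32  33  42  52  62  67  74  79  94 101 100
248  91  76  68  61  62  64  64  60  60  51  46  42  49  45  49  46  46  46  49  55  41  39  43  49  54  64  74  84  91  91  93  90  81  95 110 120
```

The curl is where I expected it, with its centre near column 252.5, and there's no contact force yet. Now I'll lower the bail into it.

Emit:
arm_command([
  [[2,-0.5,-4],0,1],
  [[2,-0.5,-4],0,1],
  [[0,0,-4],0,1],
  [[0,0,-3],0,1],
  [[0,0,-3],0,1],
  [[0,0,-2],0,1],
  [[0,0,0],0,1],
])

```text
clock: 35.9
position: [0.6491, 0.0652, 0.1098]
tool_rot: [3.128, 0.763, 2.353]
force: [-0.1, -0.2, -3.5]
grip_width: 0.0016
finger_force: 85.1
```

Emit:
arm_command([
  [[0,0,-1.5],0,1],
  [[0,0,-1.5],0,1],
  [[0,0,-1],0,1],
  [[0,0,-1],0,1],
  [[0,0,0],0,1],
])

```text
clock: 36.4
position: [0.6495, 0.0651, 0.1055]
tool_rot: [3.128, 0.764, 2.353]
force: [-0.0, 0.3, 1.8]
grip_width: 0.002
finger_force: 85.7
```

The weight has passed to the curl at the expected height. I'll ease off, open, and back out along the tool axis.

Emit:
arm_command([
  [[0,0,0.4],0,1],
  [[0,0,0],0,0.92],
  [[0,0,0],0,0.85],
  [[0,0,0],0,0.75],
  [[0,0,0],0,0.65],
  [[0,0,0],0,0.55],
  [[0,0,0],0,0.45],
  [[0,0,0],0,0.35],
  [[0,0,0],0,0.35],
  [[-2.5,2.4,3.6],0,0.35],
  [[-5,4.8,7.2],0,0.35],
  [[-7.5,7.2,10.8],0,0.35],
  [[-10,9.6,14.4],0,0.35],
  [[-10,9.6,14.4],0,0.35],
])

```text
clock: 37.8
position: [0.6133, 0.0999, 0.1572]
tool_rot: [3.127, 0.763, 2.353]
force: [0.4, -0.4, 0.6]
grip_width: 0.0281
finger_force: 0.0
```

Run:
```python
from h import *
st()
f=grab_frame("side");keep(f,"side10.pkl");S5=load("side5.pkl")
d=np.abs(f["image"].astype(int)-S5["image"].astype(int)*1.08).sum(2)
x,y=proj(f,[.6475,.05,.10]).astype(int);print(x,y)
m=d[y-45:y+22:2,x-30:x+40:1]>75
print("\n".join("".join("#" if v else "." for v in r) for r in m))
for n,X in (("bailtop",[.6475,.05,.158]),("bottom",[.6475,.05,.0525])): print(n,proj(f,X).round())
```

```text
37.8 [0.6133 0.0999 0.1572] q [-0.452  0.611 -0.244  1.994  1.275  0.948 -0.866] rot [3.127 0.763 2.353] z [ 0.497 -0.48  -0.723] y [0.702 0.712 0.01 ] F [ 0.4 -0.4  0.6] 0.0281
253 252
..............................................................########
.............................................................#########
.............................................................#########
..........................................................############
........................................................##############
.......................................................###############
......................................................################
.....................................................#################
.....................................................#################
......................................................################
....................................................##################
........................#.........................####################
................................#...............##############
[... 838 characters left out ...]
######################
########.........................................#####################
#######....###...................................#####################
#######....###.............................#........................##
....................#############.######.###..........................
....................#.....................##.##.......................
......................#.##.................#........................##
......................#####......................#............########
.................................#.....####..............#.###########
.................................####.#..................#############
bailtop [253. 233.]
bottom [254. 268.]
```

Emit:
arm_command([
  [[-12,8,14],0,0.35],
  [[-20,5,15],0,0.35],
  [[-25,0,15],0,0.35],
  [[-25,0,15],0,0.35],
  [[-25,0,15],0,0.35],
  [[-25,0,10],0,0.35],
  [[0,0,0],0,0.35],
  [[0,0,0],0,0.35],
  [[0,0,0],0,0.35],
])

```text
clock: 38.75
position: [0.4825, 0.112, 0.24]
tool_rot: [3.127, 0.763, 2.353]
force: [0.0, -0.2, 0.4]
grip_width: 0.0279
finger_force: 0.0
```

Run:
```python
from h import *
st()
f=grab_frame("side");keep(f,"side11.pkl");S5=load("side5.pkl");s10=load("side10.pkl")
im=f["image"].astype(int);d=np.abs(im-S5["image"].astype(int)*1.05).sum(2)
x,y=253,252
m=d[y-45:y+26:2,x-30:x+34]>60
print("\n".join("".join("#" if v else "." for v in r) for r in m))
g=grab_frame("side");print("motion",np.abs(im-g["image"].astype(int)).sum(2)[y-30:y+20,x-20:x+20].mean())
t=grab_frame("top");T0=load("top0.pkl");k=np.abs(t["image"].astype(int)-T0["image"].astype(int)).sum(2)
for n,X in (("bottle",[.78,.088,.1]),("jar",[.775,-.098,.09]),("slide",[.415,-.021,.01]),("rack",[.6475,.05,.08])):
    u,v=proj(t,X).astype(int);print(n,u,v,k[v-9:v+9,u-9:u+9].mean())
```

```text
38.75 [0.4825 0.112  0.24  ] q [-0.554  0.346 -0.35   2.185  1.069  1.068 -0.863] rot [3.127 0.763 2.353] z [ 0.497 -0.48  -0.723] y [0.703 0.712 0.01 ] F [ 0.  -0.2  0.4] 0.0279
................................................................
................................................................
................................................................
................................................................
................................................................
..............................#.................................
............................#...................................
...........................#....................................
................................................................
.......................................#........................
........................#.......................................
........................#.......................................
...............................##...............................
................................................................
...........
[... 859 characters left out ...]
................####...................
....................#############.###########...................
....................#..#..###.##.....##.#########...............
.....................####.#..........#..#####...................
.....................######.........#.###........##.............
.................................#..#######.....................
................................................................
.......................####################.....................
.....................####.##..#...##..##........................
motion 6.447
bottle 245 150 16.067901234567902
jar 307 158 22.82716049382716
slide 271 280 38.601851851851855
rack 253 196 70.05555555555556
```

The rack hangs still and level at the expected height, and the robot is clear of everything. Handing in.

```bash
python3 -c "
from h import *
print(ticket.job_done())"
```

```text
the job is handed in; nothing more can be done
None
```

The S-hook is pressed home on the crossbar, and the rack hangs by its bail in the lower curl over the middle of the tray, yawed about 14° when I let go; the job is handed in, but no verdict came back. The spring clip's snap was only faint in the force readings, so I judged the hook home by the firm 13 N stop.

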